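Pack and latch the battery transport case

TASK

Get the battery case ready for transport: move any steel bit box left in it to the shallow square parts tray beside the case, and lay every battery pack lying on the bench flat, rail up, fully home in a pocket of its own size, wide packs in wide pockets and slim ones in slim pockets. Then close the lid fully, and only when it is shut press down both front latches until they snap flat. Do not knock over the spray can or the cup.

Things in the scene. Friction and masses are not known exactly. Their poses are not given: they have to be found in the camera images.
- pack_wide0: a wide battery pack (may be absent): black plastic housing 76 x 54 mm (x by y) and 28 mm high with a grey contact rail 60 x 36 mm (x by y), 22 mm high, centred on top, 50 mm high in all; origin at the centre of its underside, x along its length, z up. It has no wrong way round: half a turn makes no difference
- pack_wide1: a wide battery pack (may be absent): black plastic housing 76 x 54 mm (x by y) and 28 mm high with a grey contact rail 60 x 36 mm (x by y), 22 mm high, centred on top, 50 mm high in all; origin at the centre of its underside, x along its length, z up. It has no wrong way round: half a turn makes no difference
- pack_slim0: a slim battery pack (may be absent): black plastic housing 60 x 42 mm (x by y) and 28 mm high with a grey contact rail 44 x 28 mm (x by y), 22 mm high, centred on top, 50 mm high in all; origin at the centre of its underside, x along its length, z up. It has no wrong way round: half a turn makes no difference
- pack_slim1: a slim battery pack (may be absent): black plastic housing 60 x 42 mm (x by y) and 28 mm high with a grey contact rail 44 x 28 mm (x by y), 22 mm high, centred on top, 50 mm high in all; origin at the centre of its underside, x along its length, z up. It has no wrong way round: half a turn makes no difference
- pocket_wide0 (a point): floor centre of the first (leftmost seen from the robot) pocket in the battery case, for a wide pack: 81 x 59 mm (x by y), 18 mm deep, chamfered mouth. Its axes are the case's: x away from the robot to the hinge, y along the row of pockets, z up.
- pocket_wide1 (a point): floor centre of the third pocket in the battery case, for a wide pack: 81 x 59 mm (x by y), 18 mm deep, chamfered mouth. Its axes are the case's: x away from the robot to the hinge, y along the row of pockets, z up.
- pocket_slim0 (a point): floor centre of the second pocket in the battery case, for a slim pack: 65 x 47 mm (x by y), 18 mm deep, chamfered mouth. Its axes are the case's: x away from the robot to the hinge, y along the row of pockets, z up.
- pocket_slim1 (a point): floor centre of the fourth (rightmost) pocket in the battery case, for a slim pack: 65 x 47 mm (x by y), 18 mm deep, chamfered mouth. Its axes are the case's: x away from the robot to the hinge, y along the row of pockets, z up.
- case: the battery case, fixed to the bench, 116 mm (x) by 276 mm (y); origin under its centre, axes as its pockets. Black bottom half 30 mm high; pocket floors 6 mm and the grey insert's top 24 mm above the bench; the row of pockets is centred across x
- bitbox0: a steel bit box (may be absent), 54 x 30 x 42 mm (x, y, z), that was left standing in a pocket of the case; origin at the centre of its underside, z up
- bitbox1: a steel bit box (may be absent), 54 x 30 x 42 mm (x, y, z), that was left standing in a pocket of the case; origin at the centre of its underside, z up
- bin_in (a point): centre of the inner floor of the shallow open grey parts tray fixed to the bench, outside 150 x 150 x 36 mm, walls and floor 5 mm; axes along its walls
- lid (a joint): angle of the case's black hinged lid: 0 = shut on the rim, about 1.8 = leaning open away from the robot (limit 2.0); a stiff hinge, it stays where it is left. The lid is a shell 116 mm (hinge to front) by 276 mm and 33 mm deep, so shut its top is 64 mm above the bench
- lid_hinge (a point): middle of the lid's hinge line, at the far rim of the case, 31 mm above the bench; axes turn with the lid: y along the hinge, -x from the hinge towards the lid's front edge, z out of its top face
- lid_press (a point): a point on the lid's outer top face, mid-width, 95 mm from the hinge line (21 mm short of the front edge); axes turn with the lid, z out of the top face
- latch_left (a joint): angle of the left (+y) latch on the lid's front: 0 = sticking straight out from the lid's front, 1.5 = pressed down flat against the front of the case. A spring takes it over centre: beyond about 0.8 it snaps flat and holds, below it springs back out; it takes some 5 to 10 N. The flap is 44 mm wide, 40 mm long, 5 mm thick
- latch_left_hinge (a point): middle of the left latch's pivot line, which runs along the lid's front 8 mm before its face, 85 mm to the side of mid-width, 55 mm above the bench when the lid is shut; axes turn with the latch
- latch_left_tip (a point): free end of the left latch flap, 40 mm from its pivot, mid-width
- latch_right (a joint): angle of the right (-y) latch on the lid's front: 0 = sticking straight out from the lid's front, 1.5 = pressed down flat against the front of the case. A spring takes it over centre: beyond about 0.8 it snaps flat and holds, below it springs back out; it takes some 5 to 10 N. The flap is 44 mm wide, 40 mm long, 5 mm thick
- latch_right_hinge (a point): middle of the right latch's pivot line, which runs along the lid's front 8 mm before its face, 85 mm to the side of mid-width, 55 mm above the bench when the lid is shut; axes turn with the latch
- latch_right_tip (a point): free end of the right latch flap, 40 mm from its pivot, mid-width
- spraycan: spray can standing at the side, 52 mm across, 170 mm high; not part of the job
- cup: white cup standing at the side, 70 mm across, 80 mm high; not part of the job
- charger: black battery charger fixed to the bench, 120 x 100 mm, 62 mm high, origin under its centre; not part of the job
Mind the look-alikes: they are no part of the job. Of the things shaped like the part that bears bin_in, the grey one is meant.

How it is judged:
By the outcome, as a careful person would: the job done as asked, in the order asked, and still so for the second after the job is handed in, with the robot touching nothing.
Of pack_wide0, pack_wide1, pack_slim0, pack_slim1 only 3 to 4 are there at a start; the rules pass over those that are not, and their reading is None.
Of bitbox0, bitbox1 only 1 to 2 are there at a start; the rules pass over those that are not, and their reading is None.
At some moment in a run one of pack_wide0, pack_wide1, pack_slim0, pack_slim1 may be knocked a few centimetres aside while the robot is not near it.
It also fails if it takes over 208 s, if anything falls off the work surface, if the arm or the gripper's body presses on something with over 40 N, if the wrist force passes 120 N, or if a joint passes its speed limit or range.

ROBOT

A 6-joint arm with a two-finger parallel gripper is mounted at the origin on the work surface. World frame = base frame: x ahead of the robot, y to its left, z up, the work surface at z = 0. Lengths are in m, angles in rad, forces in N, time in s.
With the tool pointing down it reaches from about 0.375 to 0.9 m from the base axis. Payload 3.1 kg.
Tool frame: the origin (TCP) lies at the centre of the arm's flange, where the gripper is bolted on; the fingertips stand 182 mm ahead of it and the grasp point (between the pads) lies 164 mm ahead of it; z points along the fingers, x is the direction in which the jaws open and shut, and the axes are right-handed (so a half turn about z gives the same grasp; the last joint's range is limited). The gripper opens to 87 mm and grips with 3 to 60 N. Pads are 19 mm wide; open, the fingers measure 117 mm over their backs; the gripper's body (75 mm by 190 mm) begins 51 mm behind the grasp point.
Start: joints at [-1.294, 0.527, 1.433, -0, 1.181, -0.178], TCP at [0.275, -0.561, 0.405] pointing down, gripper open.
Joint ranges: [-3.08, 3.08], [-0.75, 2.2], [0.22, 2.44], [-1.43, 4.57], [0, 2.65], [-2.85, 2.85]. Speed limits (rad/s): [2.79, 2.79, 3.14, 3.14, 3.14, 3.14].

INTERFACE

Orientations are given as a unit quaternion [x, y, z, w].
In Python, from rig import status, eyes, robot gives the robot as it stands. The module is installed in compiled form; this text tells all that it offers.
- The arm moves only by the tool step_arm, never from a script. Its argument "steps" is a list of rows, each a list of 7 numbers: the closure, from -1 (fully open) to 1 (shut), so that 0 is half open, then the shift along the tool's x, y, z each as a share of 0.025 m, from -1 to 1, then the turn, a rotation vector about the tool's x, y, z each as a share of 8 degrees, from -1 to 1. In form: [[jaw, dx, dy, dz, rx, ry, rz], ...]. A call has exactly 10 rows; each row shifts and turns the commanded pose from where the row before left it, along the tool's axes as they then stand; what a row does not reach is not made up. A row lasts 1/10 s, in which the tool goes at most 50 mm and 8.59 degrees, less where a joint would pass 70% of its speed; a pose out of reach is approached as far as the arm can. A call with a number of a shift or a turn outside -1 to 1 is refused whole. A call with a gripper value outside its range is refused whole. The fingers move at their own pace and stop on an object; "squeeze" is the grip in N (left out, the last holds). Time passes only in rows, so rows that do not move let the fingers close, or fill a call up. It gives the time, the measured TCP pose, the force and the opening at its end, in the units of the state.
- status.get_obs(): the state, without advancing time (a new reading comes with each control period).
- eyes.camera(name): name is "side" or "top" or "wrist"; returns (picture, depth): 480x640x3 uint8, red, green, blue; 480x640 float32, m along the optical axis (not along the pixel's ray), 0 where there is no reading.
- eyes.camera_info(name): a dict with "K" (3x3 intrinsics, pixels), "k1" (the pictures are not rectified: a ray, as slopes to the right and down, at radius r is drawn at 1 + k1 r^2 times it, then the intrinsics apply), "R" (3x3) and "t" (3): a world point X has camera coordinates R X + t. Camera axes: x right, y down, z forward; pixel columns grow to the right and rows downward; lengths in m; the calibration is good to about 2 mm. A picture is of the moment at which its call begins: read the wrist's pose just before it. camera_info takes no time and is no camera call; for the wrist camera it gives the pose at the moment of the call.
- robot.hand_in(): hands the job in, once; it reports no verdict.
The state is a dict: "time": time; "q": joint angles; "joint_velocities": joint speeds; "joint_torque": joint torques, N m; "position": TCP position; "tool_rot": TCP orientation; "ft_force": force on the tool from outside, world axes, zero at the start; "moment": the same for the moment, N m; "grip_width": finger opening in m.
Only numpy, scipy, OpenCV 4.12 (cv2) and the standard library are available. Lean on these libraries where they do the work, as an engineer would, in place of code of your own. Each camera call takes 0.05 s, during which the arm holds its last target.

## Working session

There is one attempt and no reset: what is moved stays moved. The work goes in short steps, Python scripts to look and compute and a tool call to move; the robot and the scene stay as the last step left them, time stands still between calls to the robot, and variables do not carry over. Pictures are saved under pics/ and viewed, and the job is handed in when it is done.

Besides the shell and the picture viewer there is one more tool, called after "Call:" in YAML: its name, and indented under it one key for each argument. step_arm: Moves the arm, as the interface text tells. Its arguments: {"type":"object","properties":{"steps":{"type":"array"},"squeeze":{"type":"number"}},"required":["steps"]}

```bash
mkdir -p pics; cat > h.py <<'E'
from rig import status, eyes, robot
import numpy as np, cv2
def grab(n,name):
    info=eyes.camera_info(n); p,d=eyes.camera(n); cv2.imwrite(f'pics/{name}.png',p[:,:,::-1]); np.savez(f'/tmp/{name}.npz',p=p,d=d,**{k:np.array(info[k]) for k in('K','k1','R','t')}); return p,d,info
def load(name): return dict(np.load(f'/tmp/{name}.npz'))
def ray(I,u,v):
    K=I['K'];x=np.array([(u-K[0,2])/K[0,0],(v-K[1,2])/K[1,1]]);k=float(I['k1']);s=x.copy()
    for _ in range(20): s=x/(1+k*(s@s))
    R=I['R'];return -R.T@I['t'],R.T@np.array([s[0],s[1],1.])
def onz(I,u,v,z):
    c,d=ray(I,u,v);return c+d*(z-c[2])/d[2]
def dep(I,u,v):
    c,d=ray(I,u,v);return c+d*I['d'][int(v),int(u)]
def cloud(I):
    K=I['K'];v,u=np.mgrid[0:480,0:640];x=(u-K[0,2])/K[0,0];y=(v-K[1,2])/K[1,1];k=float(I['k1']);sx,sy=x,y
    for _ in range(20):
        f=1+k*(sx*sx+sy*sy);sx,sy=x/f,y/f
    P=np.stack([sx,sy,np.ones_like(sx)],-1)*I['d'][...,None]
    return (P-I['t'])@I['R']
def proj(I,X):
    c=I['R']@np.array(X)+I['t'];s=c[:2]/c[2];s=s*(1+float(I['k1'])*(s@s));return I['K'][0,0]*s[0]+I['K'][0,2],I['K'][1,1]*s[1]+I['K'][1,2]
E
python3 - <<'E'
from h import *
for n in('top','side','wrist'):
    p,d,i=grab(n,n+'0');print(n,np.round(i['K'],1).tolist(),i['k1'],np.round(-np.array(i['R']).T@i['t'],3),np.round(i['R'],3).tolist())
print(status.get_obs())
E
```

```text
top [[447.3, 0.0, 319.8], [0.0, 447.3, 240.1], [0.0, 0.0, 1.0]] -0.00464255029736476 [ 0.313 -0.008  1.34 ] [[-0.02, -1.0, -0.015], [-0.994, 0.021, -0.103], [0.104, 0.012, -0.995]]
side [[484.7, 0.0, 328.6], [0.0, 484.7, 239.5], [0.0, 0.0, 1.0]] 0.024470681527298692 [-0.004  0.995  1.006] [[-0.907, -0.42, -0.001], [-0.277, 0.6, -0.751], [0.316, -0.681, -0.661]]
wrist [[384.0, 0.0, 319.4], [0.0, 384.0, 239.2], [0.0, 0.0, 1.0]] -0.04316703624902325 [ 0.343 -0.528  0.384] [[0.44, -0.898, -0.002], [-0.863, -0.423, 0.276], [-0.248, -0.12, -0.961]]
{'time': 0.15, 'q': array([-1.29350371e+00,  5.28263175e-01,  1.43358661e+00, -3.19322450e-05,
        1.18139426e+00, -1.78502373e-01]), 'joint_velocities': array([ 9.43526468e-05, -3.14943276e-04, -3.23481153e-03, -5.96675305e-04,
        1.01827795e-03,  1.50733290e-04]), 'joint_torque': array([ 8.14756077e-04, -4.40428269e+01, -1.76843351e+01,  6.31781691e-02,
        5.52697806e-02, -9.97371717e-05]), 'position': array([ 0.27506155, -0.56093648,  0.4039965 ]), 'tool_rot': array([ 8.48582999e-01, -5.29061634e-01, -6.21883051e-04, -5.43370800e-04]), 'ft_force': array([-0.59099585,  0.22152835,  0.48478538]), 'moment': array([ 0.01426966, -0.00266831, -0.00425331]), 'grip_width': 0.08703148563722363}
```

View pics/top0.png

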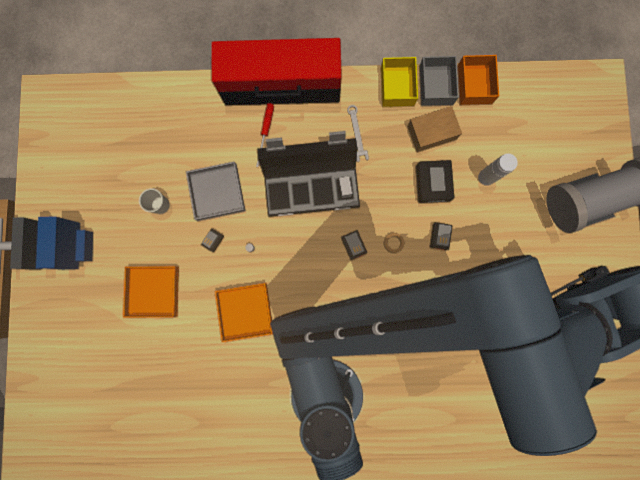

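View pics/side0.png

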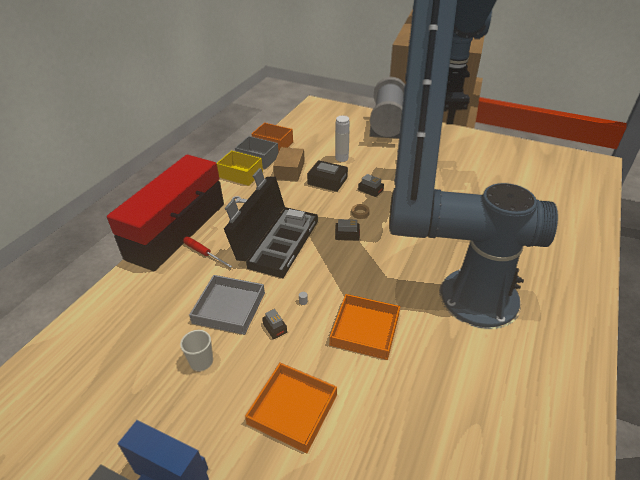

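View pics/wrist0.png

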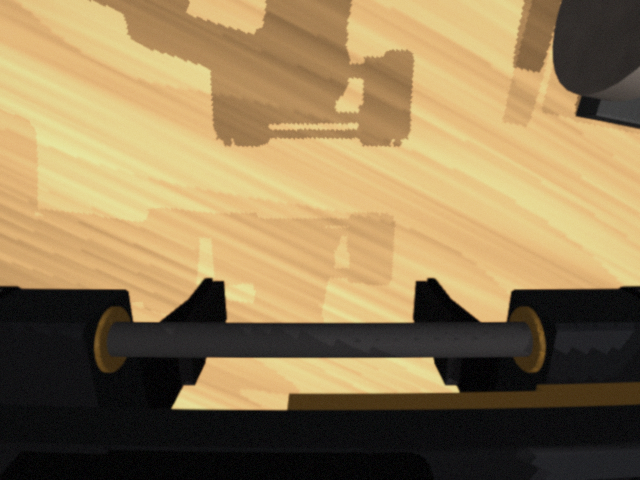

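```bash
python3 - <<'E'
from h import *
I=load('top0');p=I['p'][:,:,::-1]
a=cv2.resize(p[120:280,180:480],None,fx=2.6,fy=2.6,interpolation=cv2.INTER_CUBIC);cv2.imwrite('pics/c1.png',a)
C=cloud(I);print(C[240,212],C[244,354],C[236,441],C[181,435],C[187,346],C[193,300], C[300,400],C[200,220],C[193,324],C[193,280])
I=load('side0');p=I['p'][:,:,::-1]
a=cv2.resize(p[140:350,170:440],None,fx=2.8,fy=2.8,interpolation=cv2.INTER_CUBIC);cv2.imwrite('pics/c2.png',a)
E
```

```text
[0.45401451 0.3218097  0.05016948] [ 0.43363551 -0.09069116  0.04985329] [ 0.45188571 -0.34350755  0.0468066 ] [ 0.6118552  -0.33061696  0.05910273] [ 0.60219779 -0.07192002  0.0492918 ] [0.5958593  0.06566436 0.00941254] [ 0.29169996 -0.11209116  0.69889729] [0.5805297  0.30933251 0.00610161] [ 0.59410574 -0.00695219  0.0098626 ] [0.59859802 0.12690764 0.00308966]
```

View pics/c1.png

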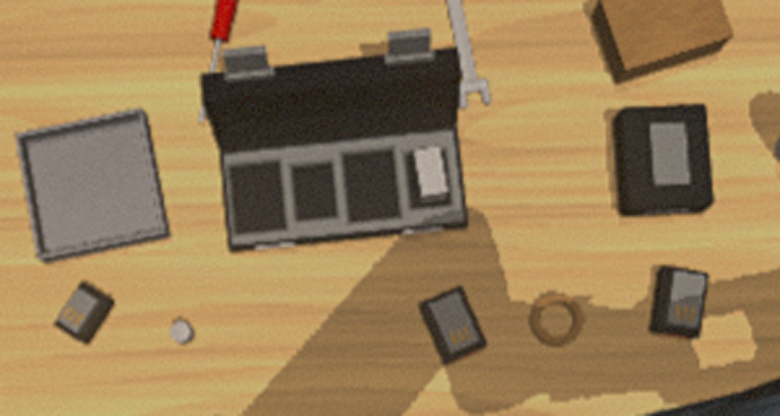

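View pics/c2.png

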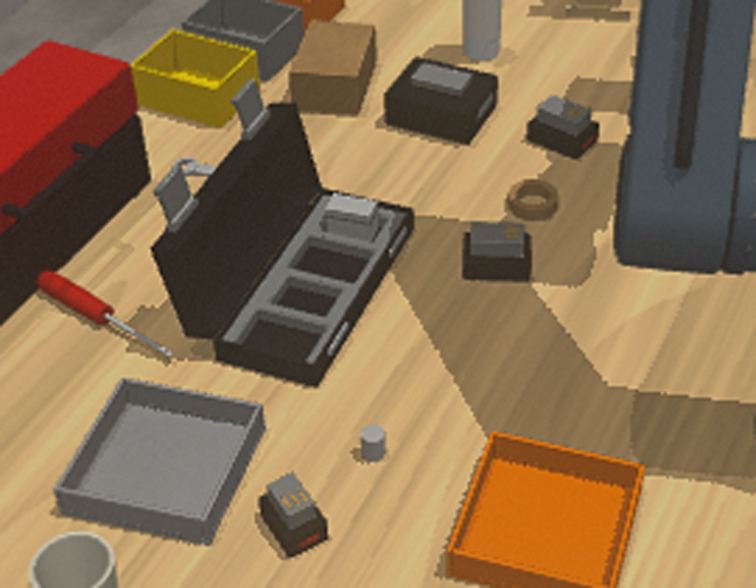

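```bash
cat >> h.py <<'E'
def blobs(I,lo,hi,box,amin=20):
    C=cloud(I);m=((C[...,2]>lo)&(C[...,2]<hi)&(I['d']>0)&(C[...,0]>box[0])&(C[...,0]<box[1])&(C[...,1]>box[2])&(C[...,1]<box[3])).astype(np.uint8)
    n,l,s,c=cv2.connectedComponentsWithStats(m)
    for k in range(1,n):
        if s[k,4]<amin: continue
        P=C[l==k];r=cv2.minAreaRect((P[:,:2]*1000).astype(np.float32));print('px',c[k].round(),'n',s[k,4],'mm ctr',np.round(r[0],1),'size',np.round(r[1],1),'ang',round(r[2],1),'z',np.round(np.percentile(P[:,2],[5,50,95]),3))
E
python3 - <<'E'
from h import *
I=load('top0')
print('hi');blobs(I,.038,.056,(.35,.75,-.5,.5))
print('all');blobs(I,.012,.2,(.35,1.1,-.6,.6),40)
I=load('side0')
print('side hi');blobs(I,.040,.056,(.35,.75,-.5,.5))
print('all');blobs(I,.02,.2,(.35,1.1,-.6,.6),40)
E
```

```text
hi
px [432. 142.] n 77 mm ctr [ 732.4 -344. ] size [ 32.8 127.5] ang 0.7 z [0.039 0.048 0.055]
px [308. 160.] n 272 mm ctr [684.5  38.5] size [ 13.7 268.5] ang 5.8 z [0.039 0.047 0.055]
px [435. 181.] n 1039 mm ctr [ 616.8 -335.7] size [121. 101.] ang 1.3 z [0.044 0.049 0.054]
px [485. 178.] n 45 mm ctr [ 620.9 -481.2] size [44.4 14.3] ang 35.7 z [0.04  0.048 0.056]
px [345. 186.] n 195 mm ctr [605.9 -69.2] size [55.1 30.9] ang 8.2 z [0.042 0.048 0.051]
px [162. 207.] n 29 mm ctr [554.5 475.1] size [15.5 53.4] ang 52.3 z [0.041 0.047 0.054]
px [443. 235.] n 271 mm ctr [ 454.4 -349.6] size [37.5 60.5] ang 78.9 z [0.043 0.05  0.053]
px [209. 239.] n 155 mm ctr [456.8 331. ] size [29.8 44.1] ang 55.9 z [0.043 0.05  0.054]
px [354. 244.] n 254 mm ctr [433.8 -90.9] size [59.8 36.1] ang 22.4 z [0.046 0.05  0.054]
all
px [276.  72.] n 8468 mm ctr [886.3 118.8] size [225.2 359.1] ang 0.2 z [0.026 0.17  0.175]
px [479.  79.] n 1050 mm ctr [ 928.4 -480.7] size [103.6 137.3] ang 89.9 z [0.015 0.042 0.062]
px [399.  80.] n 847 mm ctr [ 927.9 -240.7] size [136.3 101.6] ang 0.1 z [0.015 0.043 0.06
[... 2329 characters left out ...]
r [ 617.5 -332.3] size [124.2 112.6] ang 1.3 z [0.024 0.047 0.061]
px [371. 183.] n 286 mm ctr [ 455.7 -343.5] size [56.  79.6] ang 84.6 z [0.022 0.039 0.051]
px [347. 227.] n 368 mm ctr [434.2 -86.9] size [76.4 61.2] ang 24.2 z [0.023 0.037 0.051]
px [227. 302.] n 823 mm ctr [605.7 322.7] size [152.  156.7] ang 10.8 z [0.021 0.031 0.037]
px [302. 295.] n 57 mm ctr [432.7 222.8] size [19.1 24.9] ang 25.4 z [0.022 0.029 0.032]
px [274. 321.] n 361 mm ctr [457.5 334.8] size [41.6 63.5] ang 57.8 z [0.023 0.039 0.051]
px [197. 347.] n 885 mm ctr [570.3 496.3] size [66.7 68.7] ang 38.1 z [0.025 0.057 0.079]
px [265. 392.] n 382 mm ctr [367.6 512.9] size [ 34.7 154.2] ang 0.1 z [0.022 0.032 0.037]
```

```bash
cat >> h.py <<'E'
from scipy.spatial.transform import Rotation as Ro
def plan(x,y,z,yaw,N=None,tilt=None):
    """constant row repeated N times reaching TCP (x,y,z), tool down, tool-x yaw deg"""
    o=status.get_obs();R0=Ro.from_quat(o['tool_rot']);p0=o['position']
    Rt=Ro.from_euler('z',yaw,degrees=True)*Ro.from_euler('x',180,degrees=True)
    if tilt is not None: Rt=Rt*Ro.from_rotvec(np.radians(tilt))
    rel=R0.inv()*Rt;rv=rel.as_rotvec();p=R0.inv().apply(np.array([x,y,z])-p0)
    k=N or 1
    while True:
        r=rv/k;Rm=Ro.from_rotvec(r).as_matrix();S=sum(np.linalg.matrix_power(Rm,i) for i in range(k));t=np.linalg.solve(S,p)
        row=np.r_[t/.025,np.degrees(r)/8]
        if N or np.abs(row).max()<=0.95: break
        k+=1
    print('t',round(o['time'],2),'pos',p0.round(4),'w',round(o['grip_width'],4),'F',np.round(o['ft_force'],1));print(k,'x',np.round(row,3).tolist())
E
python3 -c "
from h import *
plan(.62,.03,.42,96.5)"
```

```text
t 0.15 pos [ 0.2751 -0.5609  0.404 ] w 0.087 F [-0.6  0.2  0.5]
30 x [0.898, -0.933, -0.021, -0.001, 0.0, -0.668]
```

```bash
cat >> h.py <<'E'
def line(x,y,z,yaw,tilt=None,J=-1,N=None,f=.95,dec=2):
    """rows along a straight line"""
    o=status.get_obs();R=Ro.from_quat(o['tool_rot']);p=o['position'].copy();T=np.array([x,y,z])
    Rt=Ro.from_euler('z',yaw,degrees=True)*Ro.from_euler('x',180,degrees=True)
    if tilt is not None: Rt=Rt*Ro.from_rotvec(np.radians(tilt))
    print('t',round(o['time'],2),'pos',p.round(4),'w',round(o['grip_width'],4),'F',np.round(o['ft_force'],1))
    rv=(R.inv()*Rt).as_rotvec()
    n=N or int(max(np.linalg.norm(T-p)/.025,np.degrees(np.linalg.norm(rv))/8)/f)+1
    rows=[]
    for i in range(n):
        sh=np.round(R.inv().apply(T-p)/(n-i)/.025,dec);tu=np.round((R.inv()*Rt).as_rotvec()/(n-i)*180/np.pi/8,dec)
        rows.append([J]+sh.tolist()+tu.tolist());p=p+R.apply(sh*.025);R=R*Ro.from_rotvec(np.radians(tu*8))
    for i in range(0,n,10): print('['+', '.join('['+','.join('%g'%(v+0) for v in r)+']' for r in rows[i:i+10])+']')
E
python3 -c "
from h import *
line(.62,.03,.42,96.5)"
```

```text
t 0.15 pos [ 0.2751 -0.5609  0.404 ] w 0.087 F [-0.6  0.2  0.5]
[[-1,-0.52,-0.79,-0.02,0,0,-0.69], [-1,-0.44,-0.83,-0.02,0,0,-0.69], [-1,-0.36,-0.87,-0.02,0,0,-0.69], [-1,-0.28,-0.9,-0.02,0,0,-0.69], [-1,-0.19,-0.92,-0.02,0,0,-0.69], [-1,-0.1,-0.94,-0.02,0,0,-0.69], [-1,-0.01,-0.94,-0.02,0,0,-0.69], [-1,0.08,-0.94,-0.02,0,0,-0.69], [-1,0.17,-0.93,-0.02,0,0,-0.69], [-1,0.26,-0.91,-0.02,0,0,-0.69]]
[[-1,0.35,-0.88,-0.02,0,0,-0.69], [-1,0.43,-0.84,-0.02,0,0,-0.69], [-1,0.51,-0.79,-0.02,0,0,-0.69], [-1,0.58,-0.74,-0.02,0,0,-0.69], [-1,0.65,-0.68,-0.02,0,0,-0.69], [-1,0.72,-0.62,-0.02,0,0,-0.69], [-1,0.77,-0.55,-0.02,0,0,-0.69], [-1,0.82,-0.47,-0.02,0,0,-0.69], [-1,0.86,-0.39,-0.02,0,0,-0.69], [-1,0.89,-0.3,-0.02,0,0,-0.69]]
[[-1,0.92,-0.22,-0.02,0,0,-0.69], [-1,0.94,-0.13,-0.02,0,0,-0.69], [-1,0.94,-0.03,-0.02,0,0,-0.7], [-1,0.94,0.06,-0.02,0,0,-0.69], [-1,0.93,0.15,-0.03,0,0,-0.7], [-1,0.92,0.24,-0.02,0,0,-0.69], [-1,0.89,0.32,-0.03,0,0,-0.7], [-1,0.85,0.41,-0.02,0,-0.01,-0.69], [-1,0.81,0.49,-0.03,0,0,-0.7]]
```

Call:
step_arm:
  steps:
    - [-1,-0.52,-0.79,-0.02,0,0,-0.69]
    - [-1,-0.44,-0.83,-0.02,0,0,-0.69]
    - [-1,-0.36,-0.87,-0.02,0,0,-0.69]
    - [-1,-0.28,-0.9,-0.02,0,0,-0.69]
    - [-1,-0.19,-0.92,-0.02,0,0,-0.69]
    - [-1,-0.1,-0.94,-0.02,0,0,-0.69]
    - [-1,-0.01,-0.94,-0.02,0,0,-0.69]
    - [-1,0.08,-0.94,-0.02,0,0,-0.69]
    - [-1,0.17,-0.93,-0.02,0,0,-0.69]
    - [-1,0.26,-0.91,-0.02,0,0,-0.69]

```text
time: 1.15
position: [0.3941, -0.3565, 0.4095]
tool_rot: [0.997, -0.074, -0.0, -0.0]
ft_force: [0.3, 0.8, -0.2]
grip_width: 0.087
```

Call:
step_arm:
  steps:
    - [-1,0.35,-0.88,-0.02,0,0,-0.69]
    - [-1,0.43,-0.84,-0.02,0,0,-0.69]
    - [-1,0.51,-0.79,-0.02,0,0,-0.69]
    - [-1,0.58,-0.74,-0.02,0,0,-0.69]
    - [-1,0.65,-0.68,-0.02,0,0,-0.69]
    - [-1,0.72,-0.62,-0.02,0,0,-0.69]
    - [-1,0.77,-0.55,-0.02,0,0,-0.69]
    - [-1,0.82,-0.47,-0.02,0,0,-0.69]
    - [-1,0.86,-0.39,-0.02,0,0,-0.69]
    - [-1,0.89,-0.3,-0.02,0,0,-0.69]

```text
time: 2.15
position: [0.513, -0.1527, 0.4145]
tool_rot: [0.918, 0.397, -0.0, -0.0]
ft_force: [0.9, -0.7, 0.3]
grip_width: 0.0869
```

Call:
step_arm:
  steps:
    - [-1,0.92,-0.22,-0.02,0,0,-0.69]
    - [-1,0.94,-0.13,-0.02,0,0,-0.69]
    - [-1,0.94,-0.03,-0.02,0,0,-0.7]
    - [-1,0.94,0.06,-0.02,0,0,-0.69]
    - [-1,0.93,0.15,-0.03,0,0,-0.7]
    - [-1,0.92,0.24,-0.02,0,0,-0.69]
    - [-1,0.89,0.32,-0.03,0,0,-0.7]
    - [-1,0.85,0.41,-0.02,0,-0.01,-0.69]
    - [-1,0.81,0.49,-0.03,0,0,-0.7]
    - [-1,0,0,0,0,0,0]

```text
time: 3.15
position: [0.6209, 0.0321, 0.4197]
tool_rot: [0.664, 0.747, 0.0, 0.0]
ft_force: [0.6, -0.2, 0.4]
grip_width: 0.087
```

```bash
python3 - <<'E'
from h import *
grab('wrist','w1');grab('top','t1')
o=status.get_obs();print(o['position'],Ro.from_quat(o['tool_rot']).as_matrix().round(3).tolist(),o['ft_force'],o['q'])
I=load('w1')
print('hi');blobs(I,.036,.056,(.35,.75,-.5,.5))
print('all');blobs(I,.012,.2,(.35,1.1,-.6,.6),40)
I=load('t1')
print('top');blobs(I,.012,.056,(.1,1.1,-.6,.6),40)
E
```

```text
[0.61980763 0.03017021 0.41946648] [[-0.113, 0.994, -0.001], [0.994, 0.113, -0.002], [-0.002, -0.002, -1.0]] [ 0.05288276 -0.74597156 -0.59150785] [-0.13080821  0.50612066  1.42769275 -0.00210473  1.20887024 -1.8144991 ]
hi
px [207.   9.] n 878 mm ctr [456.7 -81. ] size [16.4 36.5] ang 21.6 z [0.038 0.05  0.051]
px [629. 157.] n 25 mm ctr [533.4 319.2] size [ 3.9 10.9] ang 17.4 z [0.036 0.037 0.037]
px [215. 186.] n 2061 mm ctr [608.7 -68.2] size [55.5 31.2] ang 8.6 z [0.04  0.048 0.049]
px [599. 159.] n 47 mm ctr [539.6 289.6] size [ 4.5 15.2] ang 13.7 z [0.036 0.036 0.038]
px [619. 158.] n 21 mm ctr [535.6 309.3] size [3.6 9.2] ang 15.1 z [0.036 0.037 0.038]
px [585. 160.] n 25 mm ctr [542.3 276.3] size [3.7 8. ] ang 7.3 z [0.036 0.037 0.037]
px [542. 176.] n 57 mm ctr [562.9 239.3] size [20.1  5. ] ang 7.7 z [0.036 0.037 0.037]
px [538. 233.] n 132 mm ctr [617.4 249.7] size [57.6  5.5] ang 10.2 z [0.036 0.036 0.037]
px [  0. 220.] n 30 mm ctr [ 665.5 -283.9] size [ 2.6 19.8] ang 84.7 z [0.036 0.037 0.039]
px [293. 277.] n 2923 mm ctr [688.   23.3] size [249.2  32.7] ang 87.8 z [0.
[... 2347 characters left out ...]
r [604.5 321.2] size [151.6 151.6] ang 10.4 z [0.014 0.032 0.039]
px [484. 179.] n 100 mm ctr [ 622.9 -485.3] size [51.5 22.9] ang 36.4 z [0.017 0.037 0.054]
px [150. 200.] n 149 mm ctr [578.6 509.3] size [25.4 55.4] ang 60.5 z [0.015 0.036 0.055]
px [163. 207.] n 81 mm ctr [558.1 474.3] size [18.9 57.7] ang 59.9 z [0.013 0.035 0.053]
px [441. 236.] n 499 mm ctr [ 454.5 -348.8] size [55.2 76.8] ang 79.6 z [0.021 0.046 0.053]
px [212. 240.] n 302 mm ctr [456.2 331.1] size [43.9 60.7] ang 56.8 z [0.019 0.04  0.053]
px [353. 245.] n 475 mm ctr [433.7 -90.9] size [76.8 54.7] ang 22.2 z [0.024 0.046 0.053]
px [394. 243.] n 182 mm ctr [ 438.8 -209.9] size [56.4 57.2] ang 87.5 z [0.013 0.018 0.022]
```

View pics/w1.png

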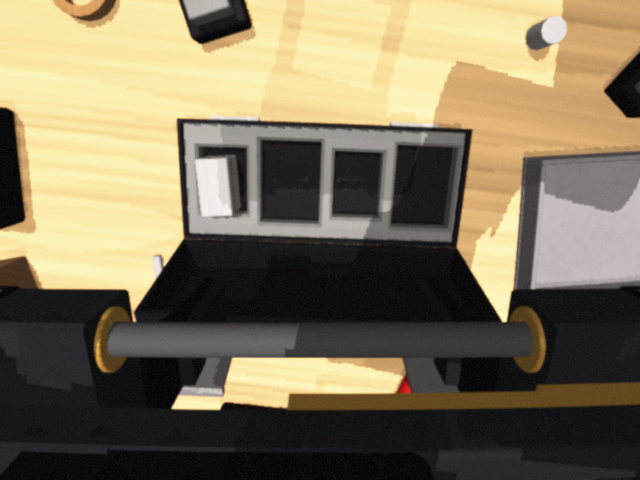

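View pics/t1.png

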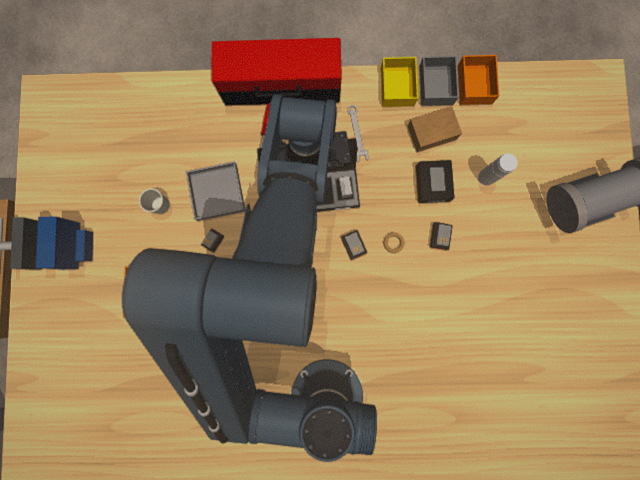

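```bash
python3 - <<'E'
from h import *
I=load('w1');C=cloud(I);p=I['p'];ok=(I['d']>0)
v,u=np.mgrid[0:480,0:640]
m=ok&(C[...,2]>.020)&(C[...,2]<.034)&(u>160)&(u<490)&(v>105)&(v<240)
n,l,s,c=cv2.connectedComponentsWithStats(m.astype(np.uint8));k=1+np.argmax(s[1:,4]);P=C[l==k]
r=cv2.minAreaRect((P[:,:2]*1000).astype(np.float32));print(r,np.percentile(P[:,2],[2,30,60,98]))
# insert top mask
g=ok&(np.abs(C[...,2]-.024)<.0025)&(l==k)
print('insert',cv2.minAreaRect((C[g][:,:2]*1000).astype(np.float32)),np.median(C[g][:,2]))
hole=ok&(C[...,2]<.014)&(u>185)&(u<465)&(v>125)&(v<238)
n,l2,s,c=cv2.connectedComponentsWithStats(hole.astype(np.uint8))
for k in range(1,n):
    if s[k,4]>150:
        P=C[l2==k];print(c[k].round(),s[k,4],cv2.minAreaRect((P[:,:2]*1000).astype(np.float32)),np.median(P[:,2]))
# holes in insert top (mouths)
q=((I['d']>0)&(C[...,2]<.0215)&(u>185)&(u<465)&(v>122)&(v<238)).astype(np.uint8)
n,l2,s,c=cv2.connectedComponentsWithStats(q)
for k in range(1,n):
    if s[k,4]>150:
        P=[];ys,xs=np.where(l2==k)
        P=np.array([onz(I,x,y,.024)[:2] for x,y in zip(xs,ys)])
        print('mouth',c[k].round(),s[k,4],cv2.minAreaRect((P*1000).astype(np.float32)))
E
```

```text
((593.9866943359375, 31.865859985351562), (119.21977996826172, 278.12548828125), 5.564514636993408) [0.02110805 0.02368137 0.02459165 0.03104511]
insert ((593.61572265625, 31.638473510742188), (116.24744415283203, 269.6053161621094), 4.7294416427612305) 0.024063413968361407
[290. 180.] 4759 ((600.2034912109375, -0.20081710815429688), (81.44099426269531, 59.402366638183594), 4.678178310394287) 0.006281214873697742
[422. 185.] 4499 ((589.1151123046875, 133.27838134765625), (81.80533599853516, 56.561763763427734), 4.3285112380981445) 0.006237006521713171
[233. 169.] 985 ((605.600341796875, -67.34042358398438), (65.3823471069336, 44.56219482421875), 4.848289966583252) 0.00627850568262144
[356. 183.] 2992 ((594.9124755859375, 66.30276489257812), (65.05706787109375, 46.846920013427734), 4.509246826171875) 0.006268576488065085
[462. 221.] 174 ((615.2979125976562, 186.4918212890625), (49.3990478515625, 7.245960712432861), 5.2232842445373535) 0.00028236167513420783
mouth [449. 125.] 165 ((528.5992431640625, 136.27708435058594), (4.584760665893555, 45.11905288696289), 7.153687477111816)
mouth [290. 181.] 5081 ((599.3914794921875, 0.1374053955078125), (84.21241760253906, 61.57344436645508), 5.1391377449035645)
mouth [423. 186.] 4937 ((588.8673706054688, 131.08602905273438), (85.09333038330078, 61.22869110107422), 4.377976894378662)
mouth [233. 170.] 1190 ((604.5830688476562, -65.68968200683594), (68.43688201904297, 49.09510040283203), 4.808507442474365)
mouth [357. 184.] 3249 ((594.0890502929688, 65.63256072998047), (67.79051208496094, 48.97978210449219), 4.391846656799316)
mouth [462. 221.] 174 ((611.4537963867188, 174.0670166015625), (46.52932357788086, 6.175563812255859), 12.561684608459473)
```

```bash
python3 - <<'E'
from h import *
line(.6087,-.0682,.25,98.6,N=10)
E
```

```text
t 3.25 pos [0.6198 0.0302 0.4195] w 0.0872 F [ 0.1 -0.7 -0.6]
[[-1,-0.38,-0.09,0.68,0,0,-0.03], [-1,-0.38,-0.09,0.68,0,0,-0.03], [-1,-0.39,-0.09,0.68,0,0,-0.03], [-1,-0.38,-0.09,0.68,0,0,-0.02], [-1,-0.38,-0.09,0.68,0,0,-0.03], [-1,-0.39,-0.1,0.68,0,0,-0.02], [-1,-0.38,-0.1,0.68,0,0,-0.03], [-1,-0.38,-0.1,0.68,0,0,-0.02], [-1,-0.39,-0.1,0.67,-0.01,0.01,-0.03], [-1,-0.38,-0.09,0.68,0,0,-0.02]]
```

Call:
step_arm:
  steps:
    - [-1,-0.38,-0.09,0.68,0,0,-0.03]
    - [-1,-0.38,-0.09,0.68,0,0,-0.03]
    - [-1,-0.39,-0.09,0.68,0,0,-0.03]
    - [-1,-0.38,-0.09,0.68,0,0,-0.02]
    - [-1,-0.38,-0.09,0.68,0,0,-0.03]
    - [-1,-0.39,-0.1,0.68,0,0,-0.02]
    - [-1,-0.38,-0.1,0.68,0,0,-0.03]
    - [-1,-0.38,-0.1,0.68,0,0,-0.02]
    - [-1,-0.39,-0.1,0.67,0,0,-0.03]
    - [-1,-0.38,-0.09,0.68,0,0,-0.02]
  squeeze: 40

```text
time: 4.25
position: [0.6084, -0.07, 0.2498]
tool_rot: [0.653, 0.757, -0.001, 0.0]
ft_force: [0.2, -0.1, 0.5]
grip_width: 0.0871
```

```bash
python3 - <<'E'
from h import *
line(.6087,-.0682,.214,98.6,N=4)
E
```

```text
t 4.25 pos [ 0.6084 -0.07    0.2498] w 0.0871 F [ 0.2 -0.1  0.5]
[[-1,0.02,0.01,0.36,0,0,0], [-1,0.02,0,0.36,0,0,-0.01], [-1,0.01,0.01,0.36,0,0.01,0], [-1,0.02,0,0.35,-0.01,0,-0.01]]
```

Call:
step_arm:
  steps:
    - [-1,0,0,0.36,0,0,0]
    - [-1,0,0,0.36,0,0,0]
    - [-1,0,0,0.36,0,0,0]
    - [-1,0,0,0.36,0,0,0]
    - [-1,0,0,0,0,0,0]
    - [1,0,0,0,0,0,0]
    - [1,0,0,0,0,0,0]
    - [1,0,0,0,0,0,0]
    - [1,0,0,0,0,0,0]
    - [1,0,0,0,0,0,0]

```text
time: 5.25
position: [0.6093, -0.0684, 0.2146]
tool_rot: [0.652, 0.758, -0.0, 0.001]
ft_force: [-0.6, -0.3, 0.2]
grip_width: 0.0551
```

Call:
step_arm:
  steps:
    - [1,0,0,0,0,0,0]
    - [1,0,0,0,0,0,0]
    - [1,0,0,0,0,0,0]
    - [1,0,0,-0.2,0,0,0]
    - [1,0,0,-0.4,0,0,0]
    - [1,0,0,-0.6,0,0,0]
    - [1,0,0,-0.8,0,0,0]
    - [1,0,0,-0.8,0,0,0]
    - [1,0,0,-0.8,0,0,0]
    - [1,0,0,-0.4,0,0,0]

```text
time: 6.25
position: [0.6097, -0.0684, 0.3176]
tool_rot: [0.652, 0.758, 0.0, 0.003]
ft_force: [-1.0, 0.4, -1.4]
grip_width: 0.0297
```

```bash
python3 - <<'E'
from h import *
line(.604,.322,.30,100.3,N=20,J=1)
E
```

```text
t 6.25 pos [ 0.6097 -0.0684  0.3176] w 0.0297 F [-1.   0.4 -1.4]
[[1,0.77,0.11,0.03,0,0,-0.01], [1,0.77,0.11,0.03,0,0,-0.01], [1,0.77,0.11,0.03,0,0,-0.01], [1,0.77,0.11,0.03,0,0,-0.01], [1,0.77,0.11,0.03,0,0,-0.01], [1,0.77,0.11,0.03,0,0,-0.01], [1,0.77,0.11,0.03,0,0,-0.01], [1,0.77,0.11,0.03,0,0,-0.01], [1,0.77,0.11,0.03,0,0,-0.01], [1,0.77,0.11,0.04,0,0,-0.01]]
[[1,0.78,0.12,0.03,0,0,-0.01], [1,0.77,0.12,0.04,0,0,-0.01], [1,0.78,0.12,0.03,0,0,-0.01], [1,0.77,0.12,0.04,0,0,-0.01], [1,0.77,0.12,0.03,0,0,-0.01], [1,0.78,0.12,0.04,0.01,0.01,-0.01], [1,0.77,0.12,0.04,0,0,-0.01], [1,0.78,0.12,0.03,0.01,0.01,-0.01], [1,0.77,0.13,0.04,0,0,-0.02], [1,0.78,0.12,0.03,0.01,0.01,-0.01]]
```

Call:
step_arm:
  steps:
    - [1,0.77,0.11,0.03,0,0,-0.01]
    - [1,0.77,0.11,0.03,0,0,-0.01]
    - [1,0.77,0.11,0.03,0,0,-0.01]
    - [1,0.77,0.11,0.03,0,0,-0.01]
    - [1,0.77,0.11,0.03,0,0,-0.01]
    - [1,0.77,0.11,0.03,0,0,-0.01]
    - [1,0.77,0.11,0.03,0,0,-0.01]
    - [1,0.77,0.11,0.03,0,0,-0.01]
    - [1,0.77,0.11,0.03,0,0,-0.01]
    - [1,0.77,0.11,0.04,0,0,-0.01]

```text
time: 7.25
position: [0.6062, 0.127, 0.3067]
tool_rot: [0.647, 0.763, -0.001, 0.0]
ft_force: [0.6, 0.5, -0.7]
grip_width: 0.0298
```

Call:
step_arm:
  steps:
    - [1,0.78,0.12,0.03,0,0,-0.01]
    - [1,0.77,0.12,0.04,0,0,-0.01]
    - [1,0.78,0.12,0.03,0,0,-0.01]
    - [1,0.77,0.12,0.04,0,0,-0.01]
    - [1,0.77,0.12,0.03,0,0,-0.01]
    - [1,0.78,0.12,0.04,0,0,-0.01]
    - [1,0.77,0.12,0.04,0,0,-0.01]
    - [1,0.78,0.12,0.03,0,0,-0.01]
    - [1,0.77,0.13,0.04,0,0,-0.02]
    - [1,0.78,0.12,0.03,0,0,-0.01]

```text
time: 8.25
position: [0.6033, 0.3237, 0.2973]
tool_rot: [0.641, 0.768, -0.001, 0.0]
ft_force: [-0.7, -0.2, -1.1]
grip_width: 0.0296
```

```bash
python3 - <<'E'
from h import *
line(.604,.322,.215,100.3,N=6,J=1)
E
```

```text
t 8.25 pos [0.6033 0.3237 0.2973] w 0.0296 F [-0.7 -0.2 -1.1]
[[1,-0.01,0,0.55,0,0,0], [1,-0.01,0,0.55,0,0,0], [1,-0.01,0,0.55,0,0,0], [1,-0.01,0.01,0.55,0,0,0], [1,-0.01,0,0.55,0,0.01,0], [1,-0.02,0.01,0.54,0,0,0]]
```

Call:
step_arm:
  steps:
    - [1,0,0,0.7,0,0,0]
    - [1,0,0,0.7,0,0,0]
    - [1,0,0,0.7,0,0,0]
    - [1,0,0,0.6,0,0,0]
    - [1,0,0,0.4,0,0,0]
    - [1,0,0,0.2,0,0,0]
    - [1,0,0,0.05,0,0,0]
    - [1,0,0,0,0,0,0]
    - [0.2,0,0,0,0,0,0]
    - [0,0,0,0,0,0,0]

```text
time: 9.25
position: [0.6037, 0.3222, 0.2144]
tool_rot: [0.641, 0.768, 0.0, 0.001]
ft_force: [-0.2, -0.7, -0.3]
grip_width: 0.0369
```

Call:
step_arm:
  steps:
    - [0,0,0,0,0,0,0]
    - [0,0,0,-0.2,0,0,0]
    - [0,0,0,-0.6,0,0,0]
    - [-1,0,0,-0.8,0,0,0]
    - [-1,0,0,-0.9,0,0,0]
    - [-1,0,0,-0.9,0,0,0]
    - [-1,0,0,0,0,0,0]
    - [-1,0,0,0,0,0,0]
    - [-1,0,0,0,0,0,0]
    - [-1,0,0,0,0,0,0]

```text
time: 10.25
position: [0.6029, 0.322, 0.2973]
tool_rot: [0.641, 0.768, -0.002, -0.0]
ft_force: [0.2, -0.1, 0.6]
grip_width: 0.0854
```

```bash
python3 - <<'E'
from h import *
grab('top','t2');grab('wrist','w2');I=load('t2')
blobs(I,.012,.056,(.3,.7,-.6,.6),40)
print(status.get_obs()['position'],status.get_obs()['q'])
E
```

```text
px [312. 182.] n 3284 mm ctr [611.5  32.3] size [157.2 276.2] ang 4.7 z [0.019 0.027 0.046]
px [434. 182.] n 1157 mm ctr [ 616.4 -335.4] size [121.8 101.2] ang 1.5 z [0.027 0.049 0.054]
px [230. 199.] n 276 mm ctr [605.  311.6] size [149.8 132.6] ang 10.8 z [0.014 0.033 0.039]
px [484. 179.] n 103 mm ctr [ 623.5 -486.1] size [51.8 27.5] ang 35.7 z [0.016 0.037 0.053]
px [215. 195.] n 164 mm ctr [590.1 323. ] size [35.8 39.5] ang 11.2 z [0.017 0.045 0.05 ]
px [441. 236.] n 500 mm ctr [ 454.7 -349.1] size [54.4 77.2] ang 80.3 z [0.019 0.045 0.053]
px [212. 240.] n 284 mm ctr [455.8 330.3] size [42.4 60.8] ang 59.3 z [0.02  0.039 0.052]
px [353. 245.] n 474 mm ctr [433.6 -90.9] size [76.6 54.1] ang 22.6 z [0.024 0.046 0.053]
px [394. 242.] n 176 mm ctr [ 438.7 -209.9] size [57.4 57.1] ang 89.0 z [0.014 0.017 0.022]
px [249. 248.] n 58 mm ctr [431.9 218. ] size [22.6 21.2] ang 88.5 z [0.021 0.03  0.034]
px [243. 288.] n 128 mm ctr [313.4 243.5] size [ 26.3 151.8] ang 0.1 z [0.016 0.035 0.04 ]
[0.6030915  0.32210105 0.29738841] [ 0.32771045  0.72721376  1.36061216 -0.0015038   1.05641242 -1.42163832]
```

View pics/w2.png

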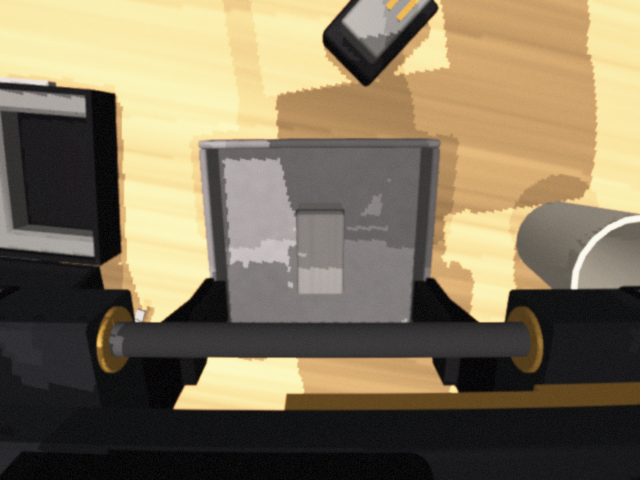

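```bash
python3 - <<'E'
from h import *
line(.457,.332,.29,56.5,N=8)
E
```

```text
t 10.35 pos [0.6031 0.3221 0.2974] w 0.0857 F [ 0.1  0.4 -0.1]
[[-1,0.18,-0.71,0.04,0,0,0.68], [-1,0.11,-0.72,0.04,0,0,0.68], [-1,0.04,-0.73,0.04,0,0,0.69], [-1,-0.03,-0.73,0.04,0,0,0.68], [-1,-0.1,-0.73,0.04,0,0,0.69], [-1,-0.17,-0.71,0.04,0,0.01,0.68], [-1,-0.23,-0.7,0.03,0,0.01,0.69], [-1,-0.3,-0.67,0.04,-0.01,0,0.68]]
```

Call:
step_arm:
  steps:
    - [-1,0.18,-0.71,0.04,0,0,0.68]
    - [-1,0.11,-0.72,0.04,0,0,0.68]
    - [-1,0.04,-0.73,0.04,0,0,0.69]
    - [-1,-0.03,-0.73,0.04,0,0,0.68]
    - [-1,-0.1,-0.73,0.04,0,0,0.69]
    - [-1,-0.17,-0.71,0.04,0,0,0.68]
    - [-1,-0.23,-0.7,0.03,0,0,0.69]
    - [-1,-0.3,-0.67,0.04,0,0,0.68]
    - [-1,0,0,0,0,0,0]
    - [-1,0,0,0,0,0,0]

```text
time: 11.35
position: [0.4576, 0.3323, 0.2907]
tool_rot: [0.88, 0.475, -0.0, 0.001]
ft_force: [0.2, 0.6, 0.1]
grip_width: 0.087
```

```bash
python3 - <<'E'
from h import *
grab('wrist','w3');I=load('w3')
blobs(I,.040,.056,(.3,.7,.2,.45),100);blobs(I,.015,.056,(.3,.7,.2,.45),100)
E
```

```text
px [321. 257.] n 3231 mm ctr [458.7 332.4] size [28.  43.7] ang 57.0 z [0.048 0.05  0.051]
px [393.  27.] n 1241 mm ctr [365.8 442.9] size [38.3 13. ] ang 2.2 z [0.017 0.034 0.037]
px [103. 118.] n 4141 mm ctr [315.2 260.7] size [ 10.3 123.3] ang 9.9 z [0.017 0.032 0.037]
px [321. 246.] n 5646 mm ctr [458.4 332.6] size [42.1 60.3] ang 57.1 z [0.026 0.049 0.051]
px [168. 299.] n 914 mm ctr [430.6 220.6] size [17.5 24.5] ang 1.7 z [0.017 0.03  0.031]
px [398. 309.] n 708 mm ctr [527.3 351.3] size [ 5.4 41.9] ang 10.0 z [0.016 0.026 0.036]
px [317. 378.] n 1183 mm ctr [542.2 272.5] size [ 6.  75.7] ang 10.5 z [0.017 0.03  0.037]
px [402. 383.] n 929 mm ctr [585.3 327.6] size [45.7 23.5] ang 51.9 z [0.016 0.026 0.043]
```

View pics/w3.png

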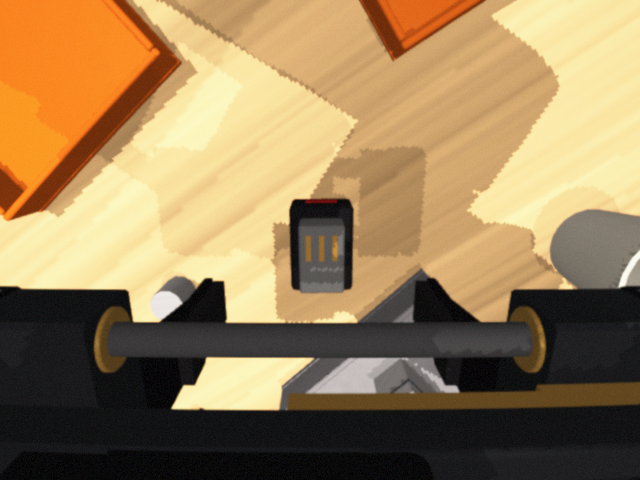

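```bash
python3 - <<'E'
from h import *
line(.4585,.3325,.213,57.0,N=5)
E
```

```text
t 11.4 pos [0.4582 0.3323 0.2909] w 0.0872 F [-0.2 -0.3 -0.1]
[[-1,0,0,0.62,0,0,-0.01], [-1,0,0,0.62,0,0,-0.01], [-1,0,0,0.62,0,0,-0.01], [-1,0.01,0,0.63,0.01,0,-0.01], [-1,0,0,0.62,0,0,-0.01]]
```

Call:
step_arm:
  steps:
    - [-1,0,0,0.62,0,0,-0.01]
    - [-1,0,0,0.62,0,0,-0.01]
    - [-1,0,0,0.62,0,0,-0.01]
    - [-1,0.01,0,0.63,0.01,0,-0.01]
    - [-1,0,0,0.62,0,0,-0.01]
    - [-1,0,0,0,0,0,0]
    - [1,0,0,0,0,0,0]
    - [1,0,0,0,0,0,0]
    - [1,0,0,0,0,0,0]
    - [1,0,0,0,0,0,0]
  squeeze: 35

```text
time: 12.4
position: [0.4576, 0.3323, 0.2138]
tool_rot: [0.879, 0.477, 0.0, 0.0]
ft_force: [1.1, -0.2, -0.0]
grip_width: 0.0628
```

Call:
step_arm:
  steps:
    - [1,0,0,0,0,0,0]
    - [1,0,0,0,0,0,0]
    - [1,0,0,0,0,0,0]
    - [1,0,0,0,0,0,0]
    - [1,0,0,-0.2,0,0,0]
    - [1,0,0,-0.5,0,0,0]
    - [1,0,0,-0.8,0,0,0]
    - [1,0,0,-0.9,0,0,0]
    - [1,0,0,-0.9,0,0,0]
    - [1,0,0,-0.6,0,0,0]

```text
time: 13.4
position: [0.4575, 0.3323, 0.3129]
tool_rot: [0.879, 0.477, 0.0, 0.0]
ft_force: [0.7, -0.4, -2.3]
grip_width: 0.0278
```

```bash
python3 - <<'E'
from h import *
line(.5945,.066,.285,94.7,N=18,J=1)
E
```

```text
t 13.4 pos [0.4575 0.3323 0.3129] w 0.0278 F [ 0.7 -0.4 -2.3]
[[1,-0.33,0.58,0.06,0,0,-0.26], [1,-0.35,0.57,0.06,0,0,-0.26], [1,-0.37,0.55,0.06,0,0,-0.26], [1,-0.39,0.54,0.06,0,0,-0.26], [1,-0.41,0.52,0.06,0,0,-0.26], [1,-0.43,0.51,0.06,0,0,-0.26], [1,-0.45,0.49,0.06,0,0,-0.26], [1,-0.46,0.48,0.06,0,0,-0.26], [1,-0.48,0.46,0.06,0,0,-0.26], [1,-0.5,0.44,0.06,0,0,-0.26]]
[[1,-0.51,0.42,0.06,0,0,-0.27], [1,-0.53,0.4,0.07,0,0,-0.26], [1,-0.54,0.39,0.06,0,0,-0.27], [1,-0.56,0.36,0.07,0,0,-0.26], [1,-0.57,0.34,0.06,0,0,-0.27], [1,-0.58,0.32,0.07,0,0,-0.26], [1,-0.6,0.3,0.06,0,0,-0.27], [1,-0.61,0.29,0.07,0.01,0,-0.26]]
```

Call:
step_arm:
  steps:
    - [1,-0.33,0.58,0.06,0,0,-0.26]
    - [1,-0.35,0.57,0.06,0,0,-0.26]
    - [1,-0.37,0.55,0.06,0,0,-0.26]
    - [1,-0.39,0.54,0.06,0,0,-0.26]
    - [1,-0.41,0.52,0.06,0,0,-0.26]
    - [1,-0.43,0.51,0.06,0,0,-0.26]
    - [1,-0.45,0.49,0.06,0,0,-0.26]
    - [1,-0.46,0.48,0.06,0,0,-0.26]
    - [1,-0.48,0.46,0.06,0,0,-0.26]
    - [1,-0.5,0.44,0.06,0,0,-0.26]

```text
time: 14.4
position: [0.5336, 0.1837, 0.2963]
tool_rot: [0.778, 0.628, -0.001, -0.0]
ft_force: [1.0, 0.3, -1.5]
grip_width: 0.0276
```

Call:
step_arm:
  steps:
    - [1,-0.51,0.42,0.06,0,0,-0.27]
    - [1,-0.53,0.4,0.07,0,0,-0.26]
    - [1,-0.54,0.39,0.06,0,0,-0.27]
    - [1,-0.56,0.36,0.07,0,0,-0.26]
    - [1,-0.57,0.34,0.06,0,0,-0.27]
    - [1,-0.58,0.32,0.07,0,0,-0.26]
    - [1,-0.6,0.3,0.06,0,0,-0.27]
    - [1,-0.61,0.29,0.07,0,0,-0.26]
    - [1,0,0,0,0,0,0]
    - [1,0,0,0,0,0,0]

```text
time: 15.4
position: [0.5941, 0.0659, 0.2829]
tool_rot: [0.678, 0.735, -0.001, -0.001]
ft_force: [0.1, -0.4, -1.7]
grip_width: 0.0275
```

```bash
python3 - <<'E'
from h import *
line(.5942,.066,.2205,94.7,N=5,J=1)
E
```

```text
t 15.4 pos [0.5941 0.0659 0.2829] w 0.0275 F [ 0.1 -0.4 -1.7]
[[1,0,0,0.5,0,0,0], [1,0,0,0.5,0,0,0], [1,0,0,0.5,0,0,-0.01], [1,0,0,0.5,-0.01,0,0], [1,0,0.01,0.5,0,0,-0.01]]
```

Call:
step_arm:
  steps:
    - [1,0,0,0.5,0,0,0]
    - [1,0,0,0.5,0,0,0]
    - [1,0,0,0.4,0,0,0]
    - [1,0,0,0.2,0,0,0]
    - [1,0,0,0.2,0,0,0]
    - [1,0,0,0.2,0,0,0]
    - [1,0,0,0.2,0,0,0]
    - [1,0,0,0.2,0,0,0]
    - [1,0,0,0.1,0,0,0]
    - [1,0,0,0,0,0,0]

```text
time: 16.4
position: [0.5945, 0.0658, 0.2201]
tool_rot: [0.678, 0.735, -0.001, -0.0]
ft_force: [-0.1, -0.2, -1.7]
grip_width: 0.028
```

Call:
step_arm:
  steps:
    - [0,0,0,0,0,0,0]
    - [0,0,0,0,0,0,0]
    - [0,0,0,0,0,0,0]
    - [0,0,0,-0.2,0,0,0]
    - [0,0,0,-0.5,0,0,0]
    - [0,0,0,-0.8,0,0,0]
    - [0,0,0,-0.9,0,0,0]
    - [-1,0,0,-0.9,0,0,0]
    - [-1,0,0,0,0,0,0]
    - [-1,0,0,0,0,0,0]

```text
time: 17.4
position: [0.5946, 0.0659, 0.3037]
tool_rot: [0.678, 0.735, -0.0, 0.001]
ft_force: [-0.8, 0.7, -0.1]
grip_width: 0.0599
```

```bash
python3 - <<'E'
from h import *
grab('wrist','w4');I=load('w4')
blobs(I,.035,.062,(.5,.64,-.1,.2),100)
grab('top','t4');print('top');blobs(load('t4'),.012,.056,(.3,.7,-.6,.6),40)
E
```

```text
px [320. 252.] n 3218 mm ctr [597.   65.4] size [50.6 32.7] ang 5.6 z [0.045 0.056 0.057]
top
px [341. 184.] n 1162 mm ctr [616.9 -33.5] size [156.8 144.9] ang 4.2 z [0.019 0.026 0.047]
px [434. 182.] n 1158 mm ctr [ 616.8 -335.7] size [122.1 102.4] ang 1.0 z [0.025 0.049 0.054]
px [211. 188.] n 577 mm ctr [605.4 321.3] size [153.1 151.2] ang 10.5 z [0.014 0.032 0.039]
px [484. 179.] n 105 mm ctr [ 623.6 -486.2] size [51.7 25.6] ang 35.4 z [0.014 0.036 0.054]
px [214. 192.] n 242 mm ctr [600.9 320.4] size [56.6 31. ] ang 12.6 z [0.02  0.046 0.051]
px [150. 200.] n 149 mm ctr [579.  510.6] size [27.1 55.3] ang 61.8 z [0.015 0.036 0.054]
px [163. 207.] n 81 mm ctr [558.1 474.8] size [21.6 58.1] ang 59.1 z [0.015 0.035 0.051]
px [441. 236.] n 499 mm ctr [ 453.8 -348.7] size [54.7 76.7] ang 79.7 z [0.022 0.045 0.053]
px [353. 245.] n 477 mm ctr [433.6 -90.7] size [76.2 54.6] ang 23.4 z [0.024 0.046 0.053]
px [394. 243.] n 179 mm ctr [ 439. -210.] size [57.2 57.4] ang 87.5 z [0.013 0.017 0.022]
px [125. 282.] n 122 mm ctr [341.9 583.1] size [79.2  9. ] ang 0.6 z [0.014 0.032 0.038]
```

View pics/w4.png

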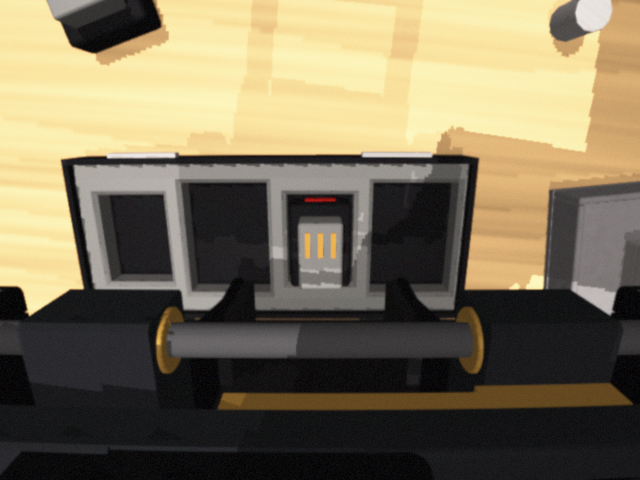

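```bash
python3 - <<'E'
from h import *
line(.434,-.091,.29,112.5,N=10)
E
```

```text
t 17.5 pos [0.594  0.0659 0.302 ] w 0.0678 F [ 0.2  0.3 -0.4]
[[-1,-0.57,-0.69,0.05,0,0,-0.22], [-1,-0.55,-0.71,0.05,0,0,-0.22], [-1,-0.53,-0.72,0.05,0,0,-0.22], [-1,-0.51,-0.74,0.05,0,0,-0.22], [-1,-0.49,-0.75,0.05,0,0,-0.22], [-1,-0.46,-0.77,0.05,0,0,-0.23], [-1,-0.44,-0.78,0.05,0,0,-0.22], [-1,-0.41,-0.8,0.05,-0.01,0,-0.23], [-1,-0.38,-0.81,0.05,0,0,-0.22], [-1,-0.36,-0.82,0.05,-0.01,0,-0.23]]
```

Call:
step_arm:
  steps:
    - [-1,-0.57,-0.69,0.05,0,0,-0.22]
    - [-1,-0.55,-0.71,0.05,0,0,-0.22]
    - [-1,-0.53,-0.72,0.05,0,0,-0.22]
    - [-1,-0.51,-0.74,0.05,0,0,-0.22]
    - [-1,-0.49,-0.75,0.05,0,0,-0.22]
    - [-1,-0.46,-0.77,0.05,0,0,-0.23]
    - [-1,-0.44,-0.78,0.05,0,0,-0.22]
    - [-1,-0.41,-0.8,0.05,0,0,-0.23]
    - [-1,-0.38,-0.81,0.05,0,0,-0.22]
    - [-1,-0.36,-0.82,0.05,0,0,-0.23]

```text
time: 18.5
position: [0.4334, -0.0913, 0.2894]
tool_rot: [0.555, 0.832, -0.001, -0.002]
ft_force: [-0.4, 0.2, -0.3]
grip_width: 0.0866
```

```bash
python3 - <<'E'
from h import *
grab('wrist','w5');I=load('w5')
blobs(I,.040,.056,(.35,.55,-.2,0.05),100);blobs(I,.015,.056,(.35,.55,-.2,0.05),100)
line(.434,-.091,.213,112.5,N=5)
E
```

```text
px [319. 261.] n 5611 mm ctr [435.8 -90. ] size [60.2 36.2] ang 22.3 z [0.049 0.05  0.051]
px [180. 198.] n 1360 mm ctr [ 439.7 -189.5] size [55.9 20.8] ang 0.0 z [0.016 0.018 0.019]
px [319. 250.] n 9204 mm ctr [435.5 -90.1] size [76.8 54.2] ang 22.5 z [0.026 0.049 0.051]
px [277. 387.] n 790 mm ctr [547.1 -73.6] size [ 6.5 64. ] ang 5.6 z [0.017 0.024 0.03 ]
t 18.55 pos [ 0.4315 -0.0924  0.2891] w 0.0871 F [-1.3 -0.8  0.1]
[[-1,0,0.03,0.61,-0.01,-0.01,0], [-1,0,0.02,0.61,-0.01,0,0], [-1,0,0.03,0.61,-0.01,-0.01,0], [-1,0,0.02,0.61,-0.01,0,0.01], [-1,0.01,0.02,0.6,0,-0.01,0]]
```

View pics/w5.png

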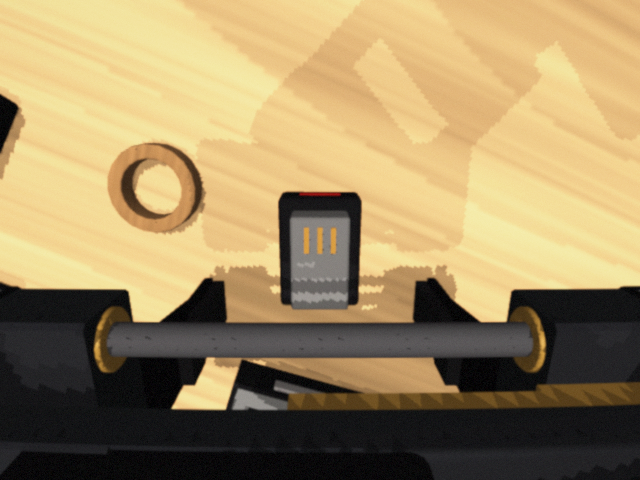

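Call:
step_arm:
  steps:
    - [-1,0,0.03,0.61,0,0,0]
    - [-1,0,0.03,0.61,0,0,0]
    - [-1,0,0.03,0.61,0,0,0]
    - [-1,0,0.02,0.61,0,0,0]
    - [-1,0,0.02,0.6,0,0,0]
    - [-1,0,0,0,0,0,0]
    - [1,0,0,0,0,0,0]
    - [1,0,0,0,0,0,0]
    - [1,0,0,0,0,0,0]
    - [1,0,0,0,0,0,0]

```text
time: 19.55
position: [0.4375, -0.0898, 0.2149]
tool_rot: [0.555, 0.832, -0.001, 0.0]
ft_force: [-0.2, -0.9, -0.2]
grip_width: 0.0631
```

Call:
step_arm:
  steps:
    - [1,0,0,0,0,0,0]
    - [1,0,0,0,0,0,0]
    - [1,0,0,0,0,0,0]
    - [1,0,0,-0.1,0,0,0]
    - [1,0,0,-0.3,0,0,0]
    - [1,0,0,-0.6,0,0,0]
    - [1,0,0,-0.8,0,0,0]
    - [1,0,0,-0.8,0,0,0]
    - [1,0,0,-0.6,0,0,0]
    - [1,0,0,0,0,0,0]

```text
time: 20.55
position: [0.4377, -0.0897, 0.2961]
tool_rot: [0.555, 0.832, -0.0, 0.002]
ft_force: [0.7, -0.2, -4.9]
grip_width: 0.0358
```

```bash
python3 - <<'E'
from h import *
grab('wrist','w6');I=load('w6')
C=cloud(I)
line(.600,.0003,.285,94.7,N=9,J=1)
E
```

```text
t 20.6 pos [ 0.4374 -0.0896  0.2951] w 0.0352 F [-0.   0.  -4.2]
[[1,0.09,0.82,0.04,0,0,0.25], [1,0.12,0.82,0.05,0,0,0.25], [1,0.15,0.81,0.04,0,0,0.25], [1,0.18,0.81,0.05,0,0,0.25], [1,0.21,0.8,0.04,0,0,0.25], [1,0.23,0.79,0.05,0,0,0.24], [1,0.26,0.78,0.04,0,0,0.25], [1,0.29,0.77,0.05,0,0.01,0.24], [1,0.31,0.77,0.04,0,0,0.25]]
```

View pics/w6.png

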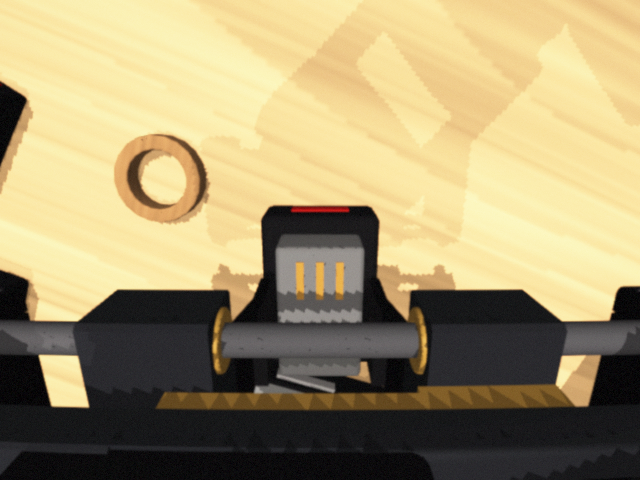

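```bash
cat >> h.py <<'E'
def held(I,o,L):
    C=cloud(I);R=Ro.from_quat(o['tool_rot']);P=R.inv().apply((C.reshape(-1,3)-o['position']))
    ok=(I['d'].ravel()>0)&(np.abs(P[:,0])<.012)&(np.abs(P[:,1])<.06)
    P=P[ok];
    for lo,hi in((.155,.175),(.175,.19)):
        s=P[(P[:,2]>lo)&(P[:,2]<hi)];
        if len(s): print('slice',lo,hi,len(s),'y',np.percentile(s[:,1],[0.5,99.5]).round(4),'z',np.percentile(s[:,2],[5,50,95]).round(4))
E
python3 - <<'E'
from h import *
held(load('w6'),status.get_obs(),60)
E
```

```text
slice 0.155 0.175 5830 y [-0.0307  0.0285] z [0.1627 0.1638 0.1677]
slice 0.175 0.19 1398 y [-0.0385 -0.0299] z [0.1767 0.1859 0.1883]
```

```bash
python3 - <<'E'
from h import *
line(.6012,.0002,.285,94.7,N=9,J=1)
E
```

```text
t 20.6 pos [ 0.4374 -0.0896  0.2951] w 0.0352 F [-0.   0.  -4.2]
[[1,0.09,0.83,0.04,0,0,0.25], [1,0.12,0.82,0.05,0,0,0.25], [1,0.15,0.82,0.04,0,0,0.25], [1,0.18,0.81,0.05,0,0,0.25], [1,0.2,0.8,0.04,0,0,0.25], [1,0.23,0.8,0.05,0,0,0.24], [1,0.26,0.79,0.04,0,0,0.25], [1,0.28,0.78,0.05,0,0.01,0.24], [1,0.31,0.77,0.04,0,0,0.25]]
```

Call:
step_arm:
  steps:
    - [1,0.09,0.83,0.04,0,0,0.25]
    - [1,0.12,0.82,0.05,0,0,0.25]
    - [1,0.15,0.82,0.04,0,0,0.25]
    - [1,0.18,0.81,0.05,0,0,0.25]
    - [1,0.2,0.8,0.04,0,0,0.25]
    - [1,0.23,0.8,0.05,0,0,0.24]
    - [1,0.26,0.79,0.04,0,0,0.25]
    - [1,0.28,0.78,0.05,0,0,0.24]
    - [1,0.31,0.77,0.04,0,0,0.25]
    - [1,0,0,0,0,0,0]

```text
time: 21.6
position: [0.603, 0.0011, 0.2824]
tool_rot: [0.677, 0.736, -0.0, -0.0]
ft_force: [-0.6, 0.2, -4.2]
grip_width: 0.0357
```

```bash
python3 - <<'E'
from h import *
line(.6012,.0002,.24,94.7,N=4,J=1)
E
```

```text
t 21.6 pos [0.603  0.0011 0.2824] w 0.0357 F [-0.6  0.2 -4.2]
[[1,-0.01,-0.02,0.42,0,0,0], [1,-0.01,-0.02,0.43,0,0,0], [1,0,-0.02,0.42,0,0,0], [1,-0.01,-0.01,0.43,0,0,0]]
```

Call:
step_arm:
  steps:
    - [1,0,0,0.5,0,0,0]
    - [1,0,0,0.5,0,0,0]
    - [1,0,0,0.4,0,0,0]
    - [1,0,0,0.2,0,0,0]
    - [1,0,0,0,0,0,0]
    - [1,0,0,0,0,0,0]
    - [1,0,0,0,0,0,0]
    - [1,0,0,0,0,0,0]
    - [1,0,0,0,0,0,0]
    - [1,0,0,0,0,0,0]

```text
time: 22.6
position: [0.6013, 0.0001, 0.2444]
tool_rot: [0.678, 0.735, -0.0, 0.0]
ft_force: [-0.1, 0.0, -3.3]
grip_width: 0.036
```

```bash
python3 - <<'E'
from h import *
line(.6012,.0002,.2195,94.7,N=4,J=1)
grab('wrist','w7');held(load('w7'),status.get_obs(),60)
E
```

```text
t 22.6 pos [6.013e-01 1.000e-04 2.444e-01] w 0.036 F [-0.1  0.  -3.3]
[[1,0,0,0.25,0,0,0], [1,0,0,0.25,0,0,0], [1,0,0,0.25,0,0,0], [1,0.01,0,0.25,0,0,0]]
slice 0.155 0.175 5807 y [-0.0311  0.0282] z [0.1636 0.1647 0.1678]
slice 0.175 0.19 1395 y [-0.0389 -0.0301] z [0.1771 0.1867 0.1888]
```

View pics/w7.png

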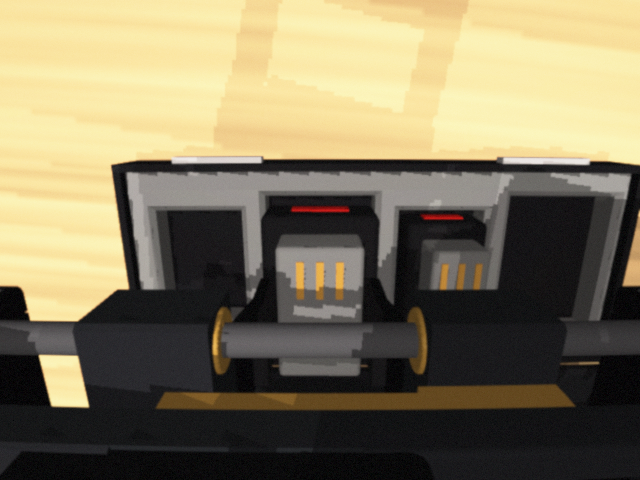

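Aligned over the wide pocket; the held pack is at px (320,290). Insert it.

Call:
step_arm:
  steps:
    - [1,0,0,0.2,0,0,0]
    - [1,0,0,0.2,0,0,0]
    - [1,0,0,0.2,0,0,0]
    - [1,0,0,0.2,0,0,0]
    - [1,0,0,0.15,0,0,0]
    - [1,0,0,0,0,0,0]
    - [1,0,0,0,0,0,0]
    - [1,0,0,0,0,0,0]
    - [1,0,0,0,0,0,0]
    - [1,0,0,0,0,0,0]

```text
time: 23.65
position: [0.601, 0.0002, 0.2209]
tool_rot: [0.678, 0.735, -0.001, -0.0]
ft_force: [-2.5, 1.3, 5.4]
grip_width: 0.0358
```

Call:
step_arm:
  steps:
    - [-0.15,0,0,0,0,0,0]
    - [-0.15,0,0,0,0,0,0]
    - [-0.15,0,0,0,0,0,0]
    - [-0.15,0,0,-0.2,0,0,0]
    - [-0.15,0,0,-0.5,0,0,0]
    - [-0.15,0,0,-0.8,0,0,0]
    - [-0.15,0,0,-0.9,0,0,0]
    - [-1,0,0,-0.9,0,0,0]
    - [-1,0,0,0,0,0,0]
    - [-1,0,0,0,0,0,0]

```text
time: 24.65
position: [0.6014, 0.0001, 0.3039]
tool_rot: [0.678, 0.735, -0.0, 0.001]
ft_force: [-0.0, 0.6, 0.3]
grip_width: 0.0666
```

```bash
python3 - <<'E'
from h import *
grab('wrist','w8');I=load('w8')
blobs(I,.035,.065,(.5,.64,-.1,.2),100)
grab('top','t8');print('top');blobs(load('t8'),.038,.056,(.3,.56,-.6,.6),40)
line(.454,-.349,.29,79.3)
E
```

```text
px [320. 247.] n 5494 mm ctr [5.998e+02 1.000e-01] size [60.5 41.8] ang 4.3 z [0.052 0.056 0.057]
px [422. 248.] n 3400 mm ctr [597.1  67.2] size [48.  31.2] ang 5.8 z [0.04  0.056 0.057]
top
px [443. 235.] n 273 mm ctr [ 454.1 -349.8] size [37.7 60.5] ang 78.7 z [0.043 0.049 0.054]
t 24.75 pos [6.009e-01 1.000e-04 3.023e-01] w 0.0743 F [-0.6  0.4  0.6]
[[-1,-0.84,-0.44,0.03,0,0,0.12], [-1,-0.85,-0.42,0.03,0,0,0.12], [-1,-0.85,-0.41,0.03,0,0,0.12], [-1,-0.86,-0.39,0.03,0,0,0.12], [-1,-0.87,-0.38,0.03,0,0,0.12], [-1,-0.87,-0.37,0.03,0,0,0.12], [-1,-0.88,-0.35,0.03,0,0,0.12], [-1,-0.89,-0.34,0.03,0,0,0.12], [-1,-0.89,-0.32,0.03,0,0,0.12], [-1,-0.9,-0.31,0.03,0,0,0.12]]
[[-1,-0.9,-0.29,0.04,0,0,0.12], [-1,-0.9,-0.27,0.03,0,0,0.12], [-1,-0.91,-0.26,0.04,0,0,0.12], [-1,-0.91,-0.24,0.03,-0.01,0,0.12], [-1,-0.92,-0.23,0.04,0,0,0.12], [-1,-0.93,-0.22,0.03,-0.01,0.01,0.12]]
```

View pics/w8.png

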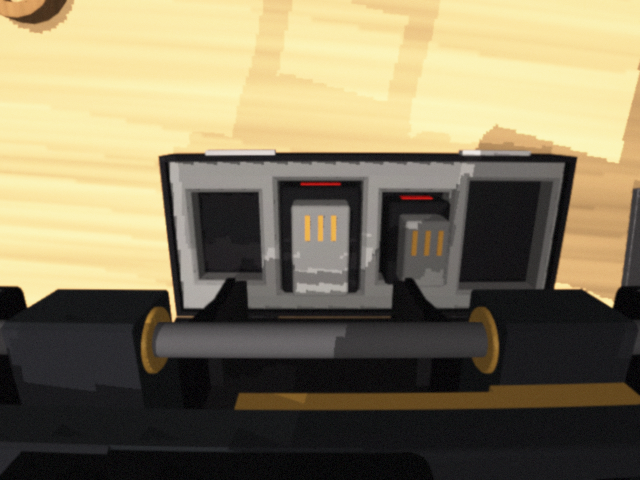

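Call:
step_arm:
  steps:
    - [-1,-0.84,-0.44,0.03,0,0,0.12]
    - [-1,-0.85,-0.42,0.03,0,0,0.12]
    - [-1,-0.85,-0.41,0.03,0,0,0.12]
    - [-1,-0.86,-0.39,0.03,0,0,0.12]
    - [-1,-0.87,-0.38,0.03,0,0,0.12]
    - [-1,-0.87,-0.37,0.03,0,0,0.12]
    - [-1,-0.88,-0.35,0.03,0,0,0.12]
    - [-1,-0.89,-0.34,0.03,0,0,0.12]
    - [-1,-0.89,-0.32,0.03,0,0,0.12]
    - [-1,-0.9,-0.31,0.03,0,0,0.12]

```text
time: 25.75
position: [0.5086, -0.2189, 0.2943]
tool_rot: [0.737, 0.676, -0.001, -0.001]
ft_force: [0.3, 0.0, 0.4]
grip_width: 0.0871
```

Call:
step_arm:
  steps:
    - [-1,-0.9,-0.29,0.04,0,0,0.12]
    - [-1,-0.9,-0.27,0.03,0,0,0.12]
    - [-1,-0.91,-0.26,0.04,0,0,0.12]
    - [-1,-0.91,-0.24,0.03,0,0,0.12]
    - [-1,-0.92,-0.23,0.04,0,0,0.12]
    - [-1,-0.93,-0.22,0.03,0,0,0.12]
    - [-1,0,0,0,0,0,0]
    - [-1,0,0,0,0,0,0]
    - [-1,0,0,0,0,0,0]
    - [-1,0,0,0,0,0,0]

```text
time: 26.75
position: [0.4547, -0.348, 0.2902]
tool_rot: [0.769, 0.639, -0.001, -0.001]
ft_force: [0.7, 1.0, 0.2]
grip_width: 0.0872
```

```bash
python3 - <<'E'
from h import *
grab('wrist','w9');I=load('w9')
blobs(I,.040,.056,(.35,.55,-.45,-.25),100);blobs(I,.015,.056,(.35,.55,-.45,-.25),100)
line(.454,-.349,.213,79.3,N=5)
E
```

```text
px [319. 258.] n 5579 mm ctr [ 456.  -348.7] size [36.2 59.8] ang 79.3 z [0.049 0.05  0.051]
px [319. 248.] n 9165 mm ctr [ 455.4 -348.6] size [54.1 75.8] ang 79.2 z [0.026 0.05  0.051]
t 26.8 pos [ 0.4547 -0.3481  0.2903] w 0.0868 F [0.9 0.  0.4]
[[-1,-0.01,0,0.62,0,0,0], [-1,-0.01,0,0.62,0,0,0], [-1,-0.01,-0.01,0.62,0,0,0], [-1,-0.01,0,0.62,-0.01,0,0.01], [-1,0,-0.01,0.61,0,0,0]]
```

View pics/w9.png

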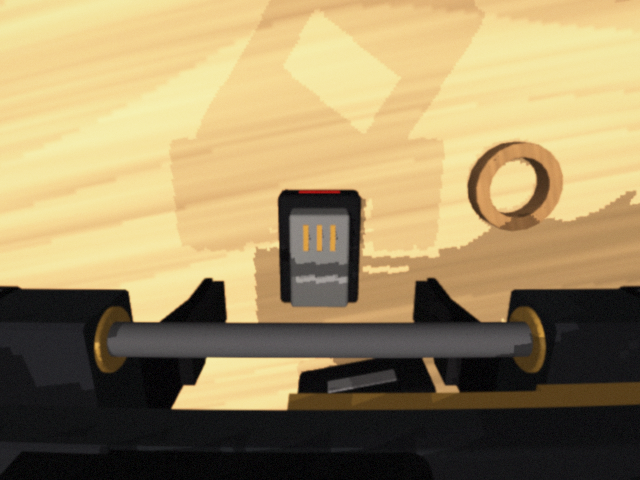

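Call:
step_arm:
  steps:
    - [-1,0,0,0.62,0,0,0]
    - [-1,0,0,0.62,0,0,0]
    - [-1,0,0,0.62,0,0,0]
    - [-1,0,0,0.62,0,0,0]
    - [-1,0,0,0.6,0,0,0]
    - [-1,0,0,0,0,0,0]
    - [1,0,0,0,0,0,0]
    - [1,0,0,0,0,0,0]
    - [1,0,0,0,0,0,0]
    - [1,0,0,0,0,0,0]

```text
time: 27.8
position: [0.4545, -0.3493, 0.2142]
tool_rot: [0.77, 0.638, -0.001, 0.001]
ft_force: [-0.4, -0.1, 0.4]
grip_width: 0.0629
```

Call:
step_arm:
  steps:
    - [1,0,0,0,0,0,0]
    - [1,0,0,0,0,0,0]
    - [1,0,0,0,0,0,0]
    - [1,0,0,-0.1,0,0,0]
    - [1,0,0,-0.3,0,0,0]
    - [1,0,0,-0.6,0,0,0]
    - [1,0,0,-0.8,0,0,0]
    - [1,0,0,-0.8,0,0,0]
    - [1,0,0,-0.6,0,0,0]
    - [1,0,0,0,0,0,0]

```text
time: 28.8
position: [0.4548, -0.3495, 0.2956]
tool_rot: [0.77, 0.638, -0.001, 0.002]
ft_force: [0.6, -0.5, -3.9]
grip_width: 0.0358
```

```bash
python3 - <<'E'
from h import *
grab('wrist','w10');held(load('w10'),status.get_obs(),60)
line(.58,.10,.30,94.7,J=1,N=20)
E
```

```text
slice 0.155 0.175 5839 y [-0.0273  0.0316] z [0.1614 0.1625 0.1679]
slice 0.175 0.19 1400 y [-0.0352 -0.0265] z [0.177  0.1847 0.1878]
t 28.85 pos [ 0.4544 -0.3492  0.2943] w 0.0356 F [ 0.7 -0.  -4.8]
[[1,0.93,0.08,-0.01,0,0,-0.1], [1,0.93,0.09,-0.01,0,0,-0.1], [1,0.93,0.11,-0.01,0,0,-0.1], [1,0.92,0.12,-0.01,0,0,-0.1], [1,0.92,0.13,-0.01,0,0,-0.1], [1,0.92,0.14,-0.01,0,0,-0.09], [1,0.92,0.16,-0.01,0,0,-0.1], [1,0.92,0.17,-0.02,0,0,-0.09], [1,0.92,0.18,-0.01,0,0,-0.1], [1,0.91,0.19,-0.02,0,0,-0.09]]
[[1,0.91,0.21,-0.01,0,0,-0.1], [1,0.91,0.22,-0.02,0,0,-0.09], [1,0.9,0.23,-0.01,0,0,-0.1], [1,0.9,0.24,-0.02,0,0,-0.09], [1,0.9,0.25,-0.01,0,0,-0.1], [1,0.89,0.27,-0.02,0,0,-0.09], [1,0.89,0.28,-0.01,0,0,-0.1], [1,0.89,0.29,-0.02,0,0.01,-0.09], [1,0.88,0.3,-0.01,0,0,-0.1], [1,0.88,0.31,-0.01,0,0.01,-0.09]]
```

```bash
python3 - <<'E'
from h import *
line(.587,.1316,.29,94.7,J=1,N=21)
E
```

```text
t 28.85 pos [ 0.4544 -0.3492  0.2943] w 0.0356 F [ 0.7 -0.  -4.8]
[[1,0.95,0.08,0.01,0,0,-0.09], [1,0.95,0.09,0.01,0,0,-0.09], [1,0.94,0.1,0.01,0,0,-0.09], [1,0.94,0.11,0.01,0,0,-0.09], [1,0.94,0.13,0.01,0,0,-0.09], [1,0.94,0.14,0.01,0,0,-0.09], [1,0.94,0.15,0,0,0,-0.09], [1,0.94,0.16,0.01,0,0,-0.09], [1,0.93,0.17,0,0,0,-0.09], [1,0.93,0.18,0.01,0,0,-0.09]]
[[1,0.93,0.2,0,0,0,-0.09], [1,0.93,0.21,0.01,0,0,-0.09], [1,0.92,0.22,0,0,0,-0.09], [1,0.92,0.23,0.01,0,0,-0.09], [1,0.92,0.24,0,0,0,-0.09], [1,0.92,0.26,0.01,0,0,-0.1], [1,0.91,0.27,0,0,0,-0.09], [1,0.91,0.28,0.01,0,0,-0.1], [1,0.9,0.29,0,0,0.01,-0.09], [1,0.9,0.3,0.01,0,0,-0.1]]
[[1,0.9,0.31,0,0,0.01,-0.09]]
```

Call:
step_arm:
  steps:
    - [1,0.95,0.08,0.01,0,0,-0.09]
    - [1,0.95,0.09,0.01,0,0,-0.09]
    - [1,0.94,0.1,0.01,0,0,-0.09]
    - [1,0.94,0.11,0.01,0,0,-0.09]
    - [1,0.94,0.13,0.01,0,0,-0.09]
    - [1,0.94,0.14,0.01,0,0,-0.09]
    - [1,0.94,0.15,0,0,0,-0.09]
    - [1,0.94,0.16,0.01,0,0,-0.09]
    - [1,0.93,0.17,0,0,0,-0.09]
    - [1,0.93,0.18,0.01,0,0,-0.09]

```text
time: 29.85
position: [0.517, -0.1191, 0.29]
tool_rot: [0.728, 0.685, -0.001, -0.001]
ft_force: [1.7, 0.3, -4.8]
grip_width: 0.0356
```

Call:
step_arm:
  steps:
    - [1,0.93,0.2,0,0,0,-0.09]
    - [1,0.93,0.21,0.01,0,0,-0.09]
    - [1,0.92,0.22,0,0,0,-0.09]
    - [1,0.92,0.23,0.01,0,0,-0.09]
    - [1,0.92,0.24,0,0,0,-0.09]
    - [1,0.92,0.26,0.01,0,0,-0.1]
    - [1,0.91,0.27,0,0,0,-0.09]
    - [1,0.91,0.28,0.01,0,0,-0.1]
    - [1,0.9,0.29,0,0,0,-0.09]
    - [1,0.9,0.3,0.01,0,0,-0.1]

```text
time: 30.85
position: [0.5802, 0.1097, 0.2882]
tool_rot: [0.682, 0.731, -0.002, -0.001]
ft_force: [-0.3, -0.5, -4.8]
grip_width: 0.0355
```

Call:
step_arm:
  steps:
    - [1,0.9,0.31,0,0,0,-0.09]
    - [1,0,0,0.5,0,0,0]
    - [1,0,0,0.5,0,0,0]
    - [1,0,0,0.5,0,0,0]
    - [1,0,0,0.3,0,0,0]
    - [1,0,0,0,0,0,0]
    - [1,0,0,0,0,0,0]
    - [1,0,0,0,0,0,0]
    - [1,0,0,0,0,0,0]
    - [1,0,0,0,0,0,0]

```text
time: 31.85
position: [0.587, 0.1316, 0.2454]
tool_rot: [0.678, 0.735, -0.0, 0.0]
ft_force: [0.6, 0.3, -5.1]
grip_width: 0.0354
```

```bash
python3 - <<'E'
from h import *
line(.587,.1316,.22,94.7,N=1,J=1)
grab('wrist','w11');held(load('w11'),status.get_obs(),60)
E
```

```text
t 31.85 pos [0.587  0.1316 0.2454] w 0.0354 F [ 0.6  0.3 -5.1]
[[1,0,0,1.02,0,0,0]]
slice 0.155 0.175 5793 y [-0.028   0.0309] z [0.1626 0.1637 0.1681]
slice 0.175 0.19 1429 y [-0.0358 -0.0272] z [0.1769 0.1857 0.1884]
```

View pics/w11.png

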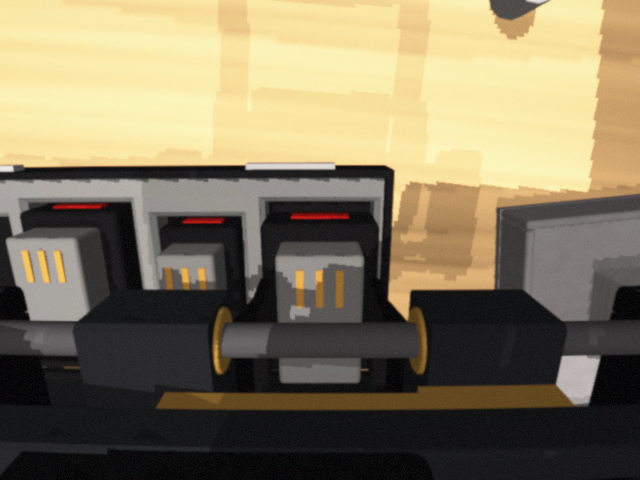

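Call:
step_arm:
  steps:
    - [1,0,0,0.2,0,0,0]
    - [1,0,0,0.2,0,0,0]
    - [1,0,0,0.2,0,0,0]
    - [1,0,0,0.2,0,0,0]
    - [1,0,0,0.2,0,0,0]
    - [1,0,0,0,0,0,0]
    - [1,0,0,0,0,0,0]
    - [1,0,0,0,0,0,0]
    - [1,0,0,0,0,0,0]
    - [1,0,0,0,0,0,0]

```text
time: 32.9
position: [0.5868, 0.1317, 0.2198]
tool_rot: [0.678, 0.735, -0.001, -0.0]
ft_force: [0.2, -0.1, -0.9]
grip_width: 0.0361
```

Call:
step_arm:
  steps:
    - [-0.15,0,0,0,0,0,0]
    - [-0.15,0,0,0,0,0,0]
    - [-0.15,0,0,0,0,0,0]
    - [-0.15,0,0,-0.2,0,0,0]
    - [-0.15,0,0,-0.5,0,0,0]
    - [-0.15,0,0,-0.8,0,0,0]
    - [-0.15,0,0,-0.9,0,0,0]
    - [-0.15,0,0,-0.9,0,0,0]
    - [-0.15,0,0,0,0,0,0]
    - [-0.15,0,0,0,0,0,0]

```text
time: 33.9
position: [0.5869, 0.1317, 0.3034]
tool_rot: [0.678, 0.735, 0.0, 0.001]
ft_force: [-0.7, -0.8, -0.5]
grip_width: 0.0498
```

```bash
python3 - <<'E'
from h import *
grab('wrist','w12');I=load('w12')
blobs(I,.035,.065,(.5,.64,-.1,.2),100);blobs(I,.028,.037,(.5,.64,-.1,.2),100)
grab('top','t12');grab('side','s12');print('top');blobs(load('t12'),.038,.056,(.3,.56,-.6,.6),40)
E
```

```text
px [320. 253.] n 5530 mm ctr [589.9 131.5] size [65.6 41. ] ang 4.1 z [0.049 0.056 0.057]
px [117. 247.] n 5603 mm ctr [599.2  -2.5] size [60.2 43. ] ang 4.7 z [0.04  0.056 0.057]
px [221. 253.] n 3499 mm ctr [593.5  68.2] size [45.5 29.2] ang 6.0 z [0.041 0.056 0.057]
px [243. 187.] n 3177 mm ctr [594.   42.7] size [112.2 254.1] ang 4.5 z [0.029 0.03  0.031]
px [144. 226.] n 2700 mm ctr [5.962e+02 3.000e-01] size [70.2 54.3] ang 4.6 z [0.03  0.034 0.035]
px [320. 230.] n 3110 mm ctr [588.4 131.7] size [75.3 54.2] ang 4.7 z [0.032 0.034 0.035]
px [237. 228.] n 1693 mm ctr [591.7  68.3] size [54.8 41.6] ang 4.9 z [0.03  0.034 0.035]
top
px [432. 200.] n 43 mm ctr [ 557.7 -325.4] size [ 4.  75.9] ang 0.3 z [0.04  0.046 0.051]
```

View pics/w12.png

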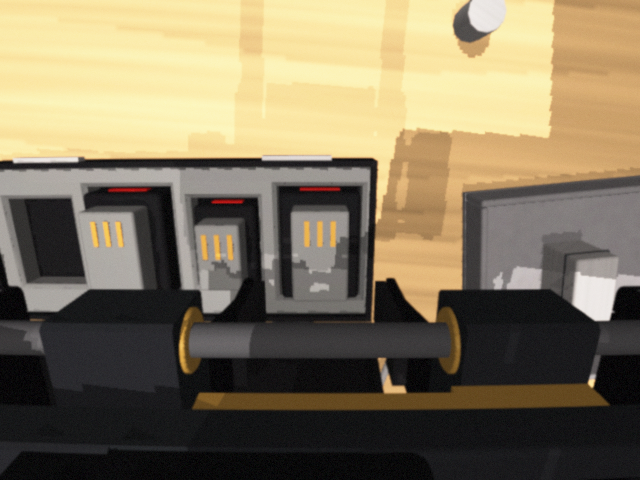

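View pics/s12.png

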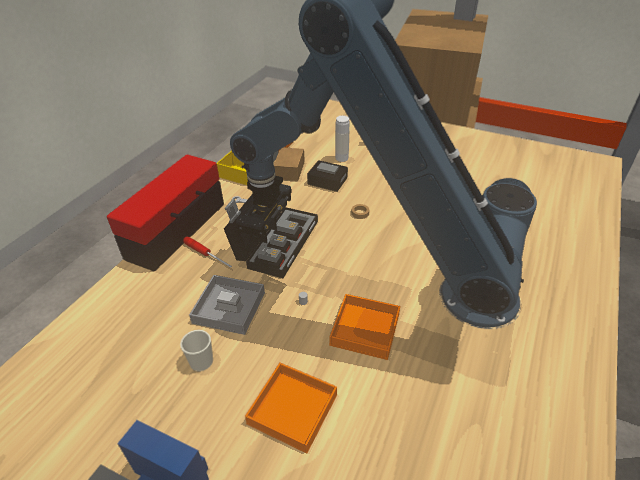

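```bash
python3 - <<'E'
from h import *
a=np.radians(4.7);c=np.array([.597,.0325])
for n in('t0','s0') :
    I=load({'t0':'top0','s0':'side0'}[n]);C=cloud(I)
    X=(C[...,0]-c[0])*np.cos(a)+(C[...,1]-c[1])*np.sin(a);Y=-(C[...,0]-c[0])*np.sin(a)+(C[...,1]-c[1])*np.cos(a);Z=C[...,2]
    m=(X>.04)&(X<.16)&(np.abs(Y)<.14)&(Z>.035)&(I['d']>0)
    for lo in np.arange(.04,.2,.01):
        s=m&(Z>=lo)&(Z<lo+.01)
        if s.sum()>5: print(n,round(lo,2),s.sum(),'X',np.percentile(X[s],[2,25,50,75,98]).round(4),'Y',np.percentile(Y[s],[2,98]).round(3))
# toolbox
I=load('top0');C=cloud(I);m=(C[...,2]>.02)&(C[...,0]>.7)&(C[...,0]<1)&(C[...,1]<.3)&(C[...,1]>-.1)
print(C[m][:,0].min());
for lo in np.arange(.7,.9,.02):
    s=m&(C[...,0]>=lo)&(C[...,0]<lo+.02)
    if s.sum(): print(round(lo,2),s.sum(),np.percentile(C[s][:,2],[5,95]).round(3),np.percentile(C[s][:,1],[5,95]).round(3))
E
```

```text
t0 0.04 161 X [0.0589 0.0869 0.0882 0.0894 0.0909] Y [-0.135  0.133]
t0 0.05 174 X [0.062  0.0895 0.0907 0.0916 0.0936] Y [-0.135  0.133]
t0 0.06 157 X [0.0633 0.0917 0.0926 0.0935 0.0961] Y [-0.136  0.133]
t0 0.07 164 X [0.0686 0.0934 0.0946 0.0953 0.0971] Y [-0.135  0.133]
t0 0.08 69 X [0.0686 0.0948 0.0955 0.0961 0.0971] Y [-0.135  0.134]
t0 0.09 15 X [0.0691 0.0706 0.0789 0.0858 0.0905] Y [-0.138  0.136]
t0 0.1 7 X [0.0698 0.0704 0.072  0.0726 0.0852] Y [-0.138  0.135]
t0 0.11 8 X [0.0724 0.0733 0.074  0.0772 0.0823] Y [-0.138  0.135]
t0 0.12 9 X [0.0739 0.0749 0.0762 0.0775 0.0812] Y [-0.137  0.136]
t0 0.13 319 X [0.0799 0.0952 0.1013 0.1074 0.1122] Y [-0.137  0.133]
t0 0.14 746 X [0.079  0.084  0.0903 0.0979 0.1087] Y [-0.132  0.131]
t0 0.15 81 X [0.1002 0.1027 0.1039 0.1053 0.1066] Y [-0.103  0.104]
t0 0.16 53 X [0.1039 0.1056 0.1065 0.1072 0.1085] Y [-0.106  0.104]
t0 0.17 73 X [0.1052 0.1076 0.1086 0.1096 0.1136] Y [-0.106  0.102]
t0 0.18 135 X [0.1089 0.1107 0.1129 0.1165 0.1196] Y [-0.106  0.104]
s0 0.04 181 X [0.0607 0.0873 0.0899 0.0915 0.0941] Y [-0.136  0.14 ]
s0 0.05 
[... 677 characters left out ...]
]
s0 0.15 64 X [0.1022 0.1049 0.1065 0.108  0.1117] Y [-0.105  0.109]
s0 0.16 70 X [0.1046 0.1069 0.1084 0.1098 0.1132] Y [-0.1    0.107]
s0 0.17 66 X [0.1075 0.1096 0.1105 0.1125 0.1168] Y [-0.102  0.108]
s0 0.18 77 X [0.1098 0.112  0.1139 0.1174 0.1214] Y [-0.105  0.108]
0.7000148915490383
0.7 511 [0.079 0.188] [-0.09   0.126]
0.72 18 [0.173 0.188] [-0.069 -0.031]
0.74 1 [0.024 0.024] [0.181 0.181]
0.76 8 [0.021 0.027] [0.164 0.18 ]
0.78 37 [0.02  0.026] [0.163 0.181]
0.8 40 [0.02  0.029] [0.157 0.178]
0.82 43 [0.021 0.028] [0.153 0.171]
0.84 255 [0.024 0.138] [0.06  0.178]
0.86 2465 [0.027 0.167] [-0.041  0.28 ]
0.88 1156 [0.095 0.175] [-0.047  0.28 ]
0.9 894 [0.168 0.176] [-0.042  0.28 ]
```

```bash
cat >> h.py <<'E'
def cw(X,Y):
    a=np.radians(4.7);return .597+X*np.cos(a)-Y*np.sin(a),.0325+X*np.sin(a)+Y*np.cos(a)
E
python3 - <<'E'
from h import *
print(cw(.15,0))
o=status.get_obs()
import types
_g=status.get_obs
class S: 
    @staticmethod
    def get_obs():
        d=dict(_g());d['position']=d['position']+[0,0,.107];return d
import h;h.status=S
line(*cw(.15,0),.41,94.7,J=1)
E
```

```text
(np.float64(0.7464956080227054), np.float64(0.04479077629450614))
t 34.05 pos [0.5864 0.1317 0.4084] w 0.0501 F [-0.2 -0.1 -0.6]
[[1,-0.5,0.76,-0.01,0,0,0], [1,-0.5,0.76,-0.01,0,0,0], [1,-0.5,0.76,-0.01,0,0,0], [1,-0.5,0.76,-0.01,0,0,0], [1,-0.5,0.76,-0.01,-0.01,0,0], [1,-0.5,0.77,-0.01,0,0,0], [1,-0.49,0.76,-0.01,-0.01,0,0], [1,-0.5,0.77,-0.01,0,0,0]]
```

Call:
step_arm:
  steps:
    - [0,0,0,-0.5,0,0,0]
    - [0,0,0,-0.9,0,0,0]
    - [1,0,0,-0.9,0,0,0]
    - [1,0,0,-0.9,0,0,0]
    - [1,0,0,-0.9,0,0,0]
    - [1,0,0,-0.2,0,0,0]
    - [1,0,0,0,0,0,0]
    - [1,0,0,0,0,0,0]
    - [1,0,0,0,0,0,0]
    - [1,0,0,0,0,0,0]
  squeeze: 20

```text
time: 35.05
position: [0.5868, 0.1318, 0.4085]
tool_rot: [0.678, 0.735, -0.002, -0.001]
ft_force: [0.0, -1.3, 0.2]
grip_width: 0.0007
```

Call:
step_arm:
  steps:
    - [1,-0.5,0.76,0,0,0,0]
    - [1,-0.5,0.76,0,0,0,0]
    - [1,-0.5,0.76,0,0,0,0]
    - [1,-0.5,0.76,0,0,0,0]
    - [1,-0.5,0.76,0,0,0,0]
    - [1,-0.5,0.76,0,0,0,0]
    - [1,-0.5,0.76,0,0,0,0]
    - [1,-0.5,0.76,0,0,0,0]
    - [1,0,0,0,0,0,0]
    - [1,0,0,0,0,0,0]

```text
time: 36.05
position: [0.7464, 0.0444, 0.4082]
tool_rot: [0.678, 0.735, -0.001, -0.001]
ft_force: [-0.7, 0.5, -0.5]
grip_width: 0.0002
```

```bash
python3 - <<'E'
from h import *
line(*cw(.15,0),.287,94.7,N=10,J=1)
grab('wrist','w13')
E
```

```text
t 36.05 pos [0.7464 0.0444 0.4082] w 0.0002 F [-0.7  0.5 -0.5]
[[1,0,0,0.48,0,0,0], [1,0,0,0.49,0,0,0], [1,0,0,0.48,0,0,0], [1,0,0,0.49,0,0,0], [1,0,0,0.48,0,0,0], [1,0,0,0.49,-0.01,0,0], [1,0,0.01,0.48,0,0,0], [1,0.01,0,0.49,-0.01,0,0], [1,0,0,0.48,0,0,0], [1,0.01,0.01,0.49,-0.01,0,-0.01]]
```

View pics/w13.png

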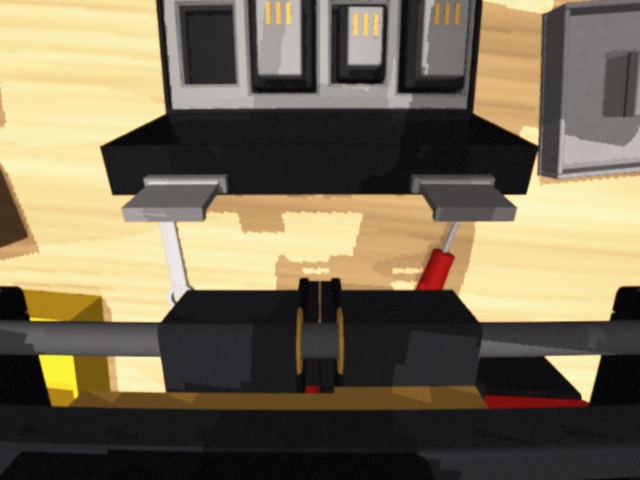

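Call:
step_arm:
  steps:
    - [1,0,0,0.5,0,0,0]
    - [1,0,0,0.5,0,0,0]
    - [1,0,0,0.5,0,0,0]
    - [1,0,0,0.5,0,0,0]
    - [1,0,0,0.5,0,0,0]
    - [1,0,0,0.5,0,0,0]
    - [1,0,0,0.5,0,0,0]
    - [1,0,0,0.5,0,0,0]
    - [1,0,0,0.5,0,0,0]
    - [1,0,0,0.35,0,0,0]

```text
time: 37.1
position: [0.7517, 0.0447, 0.2956]
tool_rot: [0.678, 0.735, 0.007, 0.008]
ft_force: [12.4, 2.9, 31.5]
grip_width: 0.0003
```

Call:
step_arm:
  steps:
    - [1,0,-0.2,0,0,0,0]
    - [1,0,-0.2,0,0,0,0]
    - [1,0,-0.2,0,0,0,0]
    - [1,0,-0.2,0,0,0,0]
    - [1,0,-0.2,0,0,0,0]
    - [1,0,-0.2,0,0,0,0]
    - [1,0,-0.2,0,0,0,0]
    - [1,0,-0.2,0,0,0,0]
    - [1,0,-0.2,0,0,0,0]
    - [1,0,-0.2,0,0,0,0]

```text
time: 38.1
position: [0.7075, 0.0413, 0.3012]
tool_rot: [0.678, 0.734, 0.016, 0.018]
ft_force: [18.9, 8.5, 28.6]
grip_width: 0.0004
```

```bash
python3 - <<'E'
from h import *
grab('side','s14');grab('wrist','w14');print(status.get_obs()['ft_force'],status.get_obs()['moment'])
I=load('s14');cv2.imwrite('pics/c14.png',cv2.resize(I['p'][130:290,170:350,::-1],None,fx=4,fy=3.7))
E
```

```text
[16.75224816  6.94666317 27.0012734 ] [ 0.59631617 -2.9425765  -0.39402862]
```

View pics/c14.png

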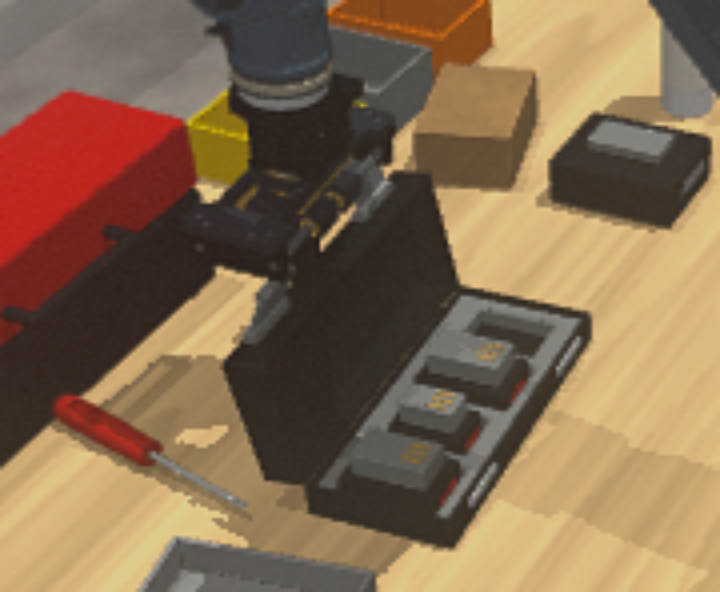

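View pics/w14.png

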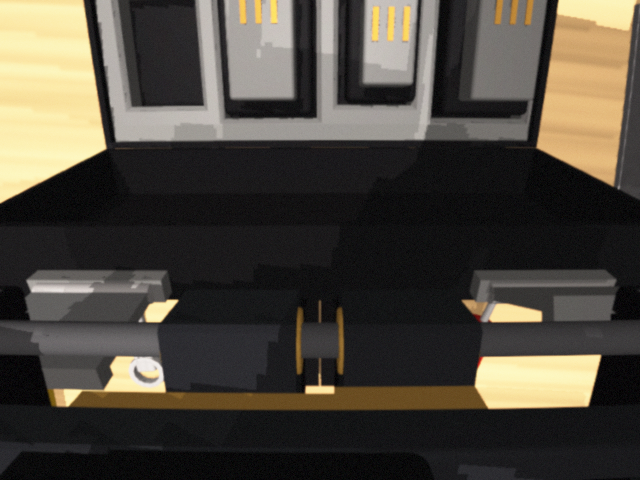

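Call:
step_arm:
  steps:
    - [1,0,0,-0.3,0,0,0]
    - [1,0,0.1,-0.4,0,0,0]
    - [1,0,0.2,-0.4,0,0,0]
    - [1,0,0.3,-0.4,0,0,0]
    - [1,0,0.3,-0.5,0,0,0]
    - [1,0,0.3,-0.6,0,0,0]
    - [1,0,0.3,-0.6,0,0,0]
    - [1,0,0.3,-0.6,0,0,0]
    - [1,0,0.3,-0.6,0,0,0]
    - [1,0,0.3,-0.2,0,0,0]

```text
time: 39.2
position: [0.7568, 0.0452, 0.4037]
tool_rot: [0.678, 0.735, -0.001, -0.001]
ft_force: [-0.5, -0.5, 0.1]
grip_width: 0.0007
```

```bash
python3 - <<'E'
from h import *
grab('side','s15');grab('wrist','w15');print(status.get_obs()['ft_force'])
I=load('s15');cv2.imwrite('pics/c15.png',cv2.resize(I['p'][130:290,170:350,::-1],None,fx=4,fy=3.7))
line(*cw(.15,0),.40,4.7,J=1)
E
```

```text
[0.73692093 0.05518179 0.32747417]
t 39.3 pos [0.7572 0.0452 0.4029] w 0.0004 F [0.7 0.1 0.3]
[[1,0,-0.04,0.01,0,0,0.94], [1,0,-0.04,0.01,0,0,0.94], [1,-0.01,-0.03,0.01,0,0,0.94], [1,-0.01,-0.03,0.01,0,0,0.94], [1,-0.02,-0.03,0.01,0,0,0.94], [1,-0.02,-0.03,0.01,0,0,0.94], [1,-0.02,-0.03,0.01,0,0,0.93], [1,-0.03,-0.02,0.01,0,0,0.94], [1,-0.03,-0.02,0.01,0,0,0.93], [1,-0.03,-0.02,0.01,0,0,0.94]]
[[1,-0.03,-0.01,0.01,0,0.01,0.93], [1,-0.04,0,0.01,0,0,0.94]]
```

View pics/c15.png

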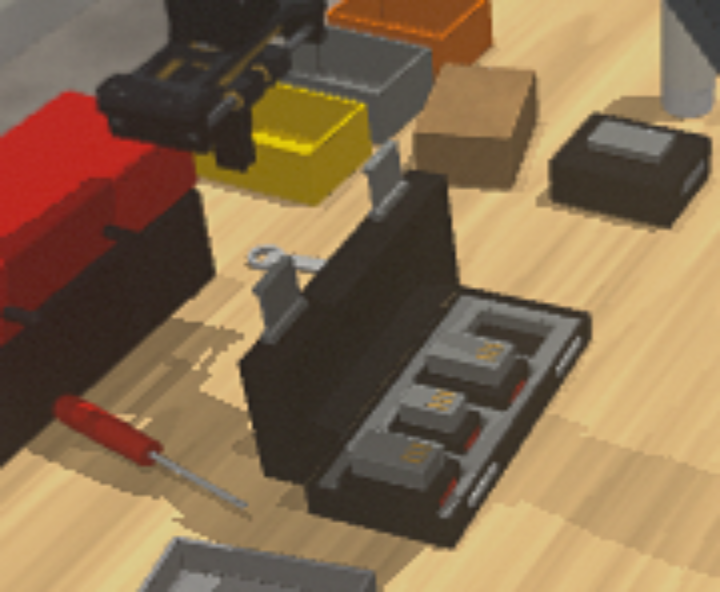

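View pics/w15.png

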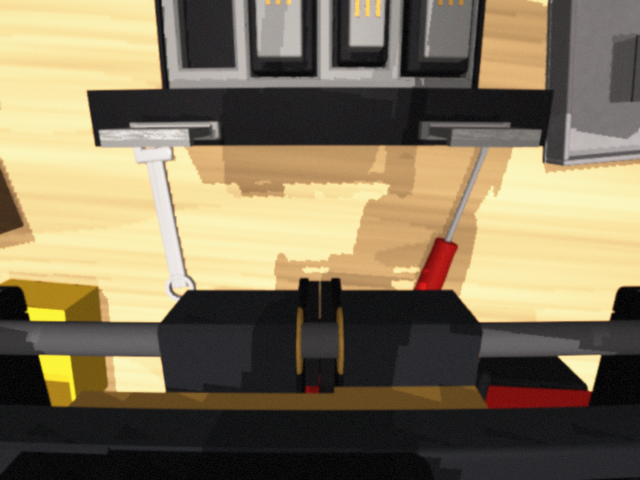

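```bash
python3 - <<'E'
from h import *
line(*cw(.14,0),.40,4.7,J=1)
E
```

```text
t 39.3 pos [0.7572 0.0452 0.4029] w 0.0004 F [0.7 0.1 0.3]
[[1,0,-0.07,0.01,0,0,0.94], [1,-0.01,-0.07,0.01,0,0,0.94], [1,-0.02,-0.07,0.01,0,0,0.94], [1,-0.02,-0.06,0.01,0,0,0.94], [1,-0.03,-0.06,0.01,0,0,0.94], [1,-0.04,-0.06,0.01,0,0,0.94], [1,-0.05,-0.05,0.01,0,0,0.93], [1,-0.05,-0.04,0.01,0,0,0.94], [1,-0.06,-0.04,0.01,0,0,0.93], [1,-0.06,-0.03,0.01,0,0,0.94]]
[[1,-0.07,-0.02,0.01,0,0.01,0.93], [1,-0.06,0,0.01,0,0,0.94]]
```

Call:
step_arm:
  steps:
    - [1,0,-0.07,0.01,0,0,0.94]
    - [1,-0.01,-0.07,0.01,0,0,0.94]
    - [1,-0.02,-0.07,0.01,0,0,0.94]
    - [1,-0.02,-0.06,0.01,0,0,0.94]
    - [1,-0.03,-0.06,0.01,0,0,0.94]
    - [1,-0.04,-0.06,0.01,0,0,0.94]
    - [1,-0.05,-0.05,0.01,0,0,0.93]
    - [1,-0.05,-0.04,0.01,0,0,0.94]
    - [1,-0.06,-0.04,0.01,0,0,0.93]
    - [1,-0.06,-0.03,0.01,0,0,0.94]

```text
time: 40.3
position: [0.7386, 0.0444, 0.3987]
tool_rot: [0.986, 0.168, -0.003, -0.0]
ft_force: [-1.1, -0.2, 0.6]
grip_width: 0.0004
```

Call:
step_arm:
  steps:
    - [1,-0.07,-0.02,0,0,0,0.93]
    - [1,-0.06,0,0,0,0,0.94]
    - [1,0,0,0.5,0,0,0]
    - [1,0,0,0.5,0,0,0]
    - [1,0,0,0.5,0,0,0]
    - [1,0,0,0.5,0,0,0]
    - [1,0,0,0.5,0,0,0]
    - [1,0,0,0,0,0,0]
    - [1,0,0,0,0,0,0]
    - [1,0,0,0,0,0,0]

```text
time: 41.3
position: [0.7364, 0.044, 0.3392]
tool_rot: [0.999, 0.041, 0.0, 0.0]
ft_force: [-0.3, -0.2, 0.3]
grip_width: 0.0003
```

```bash
python3 - <<'E'
from h import *
print(cw(.13,0))
line(*cw(.13,0),.30,4.7,J=1,N=5)
grab('wrist','w16')
E
```

```text
(np.float64(0.7265628602863448), np.float64(0.043152006121905326))
t 41.3 pos [0.7364 0.044  0.3392] w 0.0003 F [-0.3 -0.2  0.3]
[[1,-0.08,0,0.31,0,0,0], [1,-0.08,0,0.31,0,0,0], [1,-0.08,0,0.32,0,0,0], [1,-0.08,0,0.31,0,0,0], [1,-0.08,0,0.32,0.01,0,0]]
```

View pics/w16.png

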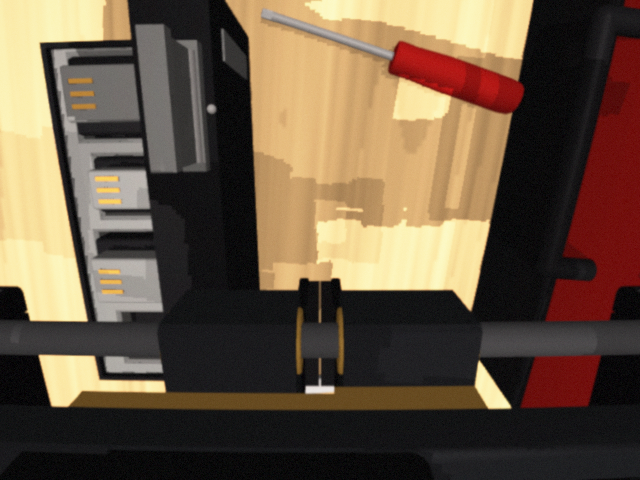

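Call:
step_arm:
  steps:
    - [1,0,0,0.3,0,0,0]
    - [1,0,0,0.3,0,0,0]
    - [1,0,0,0.3,0,0,0]
    - [1,0,0,0.3,0,0,0]
    - [1,0,0,0.3,0,0,0]
    - [1,0,0,0.1,0,0,0]
    - [1,0,0,0,0,0,0]
    - [1,0,0,0,0,0,0]
    - [1,0,0,0,0,0,0]
    - [1,0,0,0,0,0,0]

```text
time: 42.35
position: [0.7362, 0.044, 0.2989]
tool_rot: [0.999, 0.041, -0.0, 0.0]
ft_force: [0.4, 0.7, 0.0]
grip_width: 0.0003
```

Call:
step_arm:
  steps:
    - [1,-0.2,0,0,0,0,0]
    - [1,-0.2,0,0,0,0,0]
    - [1,-0.2,0,0,0,0,0]
    - [1,-0.2,0,0,0,0,0]
    - [1,-0.2,0,0,0,0,0]
    - [1,-0.2,0,0,0,0,0]
    - [1,-0.2,0,0,0,0,0]
    - [1,-0.2,0,0,0,0,0]
    - [1,-0.2,0,0,0,0,0]
    - [1,-0.2,0,0,0,0,0]

```text
time: 43.35
position: [0.6876, 0.0399, 0.3007]
tool_rot: [0.999, 0.041, 0.003, 0.001]
ft_force: [5.0, 1.1, 5.1]
grip_width: 0.0004
```

Call:
step_arm:
  steps:
    - [1,-0.25,0,0,0,0,0]
    - [1,-0.25,0,0,0,0,0]
    - [1,-0.25,0,0,0,0,0]
    - [1,-0.25,0,0,0,0,0]
    - [1,-0.25,0,0,0,0,0]
    - [1,-0.25,0,0,0,0,0]
    - [1,-0.25,0,0,0,0,0]
    - [1,-0.25,0,0,0,0,0]
    - [1,0,0,0,0,0,0]
    - [1,0,0,0,0,0,0]

```text
time: 44.35
position: [0.6354, 0.036, 0.2977]
tool_rot: [0.999, 0.041, -0.002, -0.0]
ft_force: [0.7, 1.1, -0.1]
grip_width: 0.0007
```

```bash
python3 - <<'E'
from h import *
grab('side','s17');print(status.get_obs()['ft_force'])
I=load('s17');cv2.imwrite('pics/c17.png',cv2.resize(I['p'][130:290,170:350,::-1],None,fx=4,fy=3.7))
E
```

```text
[-0.23146716  0.34370082  0.1253069 ]
```

View pics/c17.png

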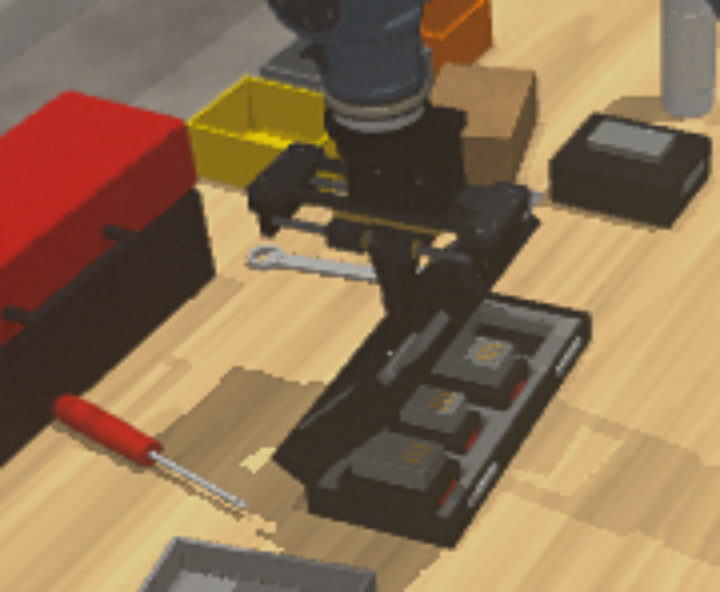

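Call:
step_arm:
  steps:
    - [1,-0.25,0,0.05,0,0,0]
    - [1,-0.25,0,0.05,0,0,0]
    - [1,-0.25,0,0.1,0,0,0]
    - [1,-0.25,0,0.1,0,0,0]
    - [1,-0.2,0,0.15,0,0,0]
    - [1,-0.2,0,0.15,0,0,0]
    - [1,-0.2,0,0.2,0,0,0]
    - [1,-0.2,0,0.2,0,0,0]
    - [1,0,0,0,0,0,0]
    - [1,0,0,0,0,0,0]

```text
time: 45.4
position: [0.5914, 0.0321, 0.2733]
tool_rot: [0.999, 0.041, -0.001, 0.0]
ft_force: [0.1, 0.4, 0.6]
grip_width: 0.0004
```

```bash
python3 - <<'E'
from h import *
grab('side','s18');print(status.get_obs()['ft_force'],status.get_obs()['position'])
I=load('s18');cv2.imwrite('pics/c18.png',cv2.resize(I['p'][130:290,170:350,::-1],None,fx=4,fy=3.7))
E
```

```text
[-0.02465325  0.26879803  0.20695052] [0.59170037 0.03209629 0.27357487]
```

View pics/c18.png

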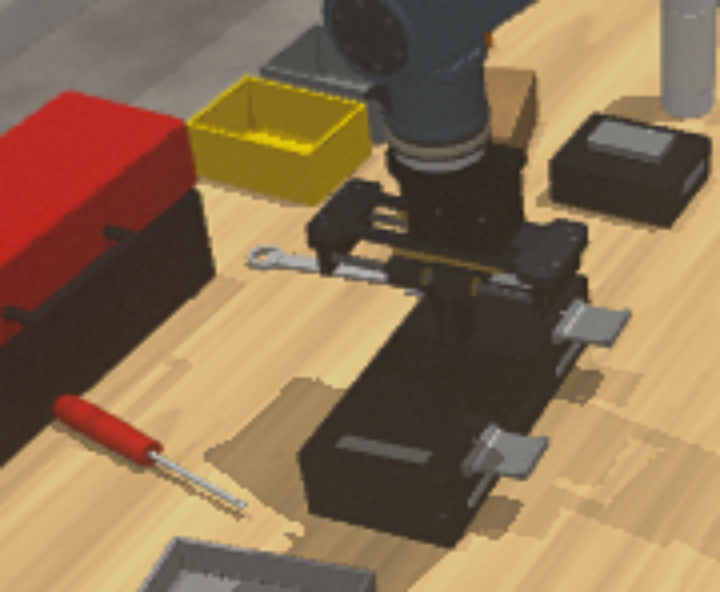

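```bash
python3 - <<'E'
from h import *
line(*cw(-.035,0),.255,4.7,J=1,N=5)
E
```

```text
t 45.45 pos [0.5917 0.0321 0.2736] w 0.0001 F [-0.   0.3  0.2]
[[1,-0.24,0,0.15,0,0,0], [1,-0.24,0,0.15,0,0,0], [1,-0.24,0,0.15,0,0,0], [1,-0.23,0,0.15,0,0,0], [1,-0.24,0,0.14,0,0.01,0]]
```

Call:
step_arm:
  steps:
    - [1,-0.24,0,0.15,0,0,0]
    - [1,-0.24,0,0.15,0,0,0]
    - [1,-0.24,0,0.15,0,0,0]
    - [1,-0.24,0,0.15,0,0,0]
    - [1,-0.24,0,0.15,0,0,0]
    - [1,0,0,0.1,0,0,0]
    - [1,0,0,0.1,0,0,0]
    - [1,0,0,0.1,0,0,0]
    - [1,0,0,0.08,0,0,0]
    - [1,0,0,0,0,0,0]

```text
time: 46.45
position: [0.5619, 0.0297, 0.2466]
tool_rot: [0.999, 0.041, -0.0, 0.0]
ft_force: [-2.3, 0.0, 8.7]
grip_width: 0.0005
```

Call:
step_arm:
  steps:
    - [1,0,0,0.06,0,0,0]
    - [1,0,0,0.06,0,0,0]
    - [1,0,0,0.06,0,0,0]
    - [1,0,0,0,0,0,0]
    - [1,0,0,0,0,0,0]
    - [1,0,0,0,0,0,0]
    - [1,0,0,0,0,0,0]
    - [1,0,0,0,0,0,0]
    - [1,0,0,0,0,0,0]
    - [1,0,0,0,0,0,0]

```text
time: 47.45
position: [0.5616, 0.0297, 0.2463]
tool_rot: [0.999, 0.041, 0.001, 0.001]
ft_force: [-8.7, 0.4, 36.3]
grip_width: 0.0004
```

Call:
step_arm:
  steps:
    - [1,0,0,-0.1,0,0,0]
    - [1,0,0,-0.4,0,0,0]
    - [1,0,0,-0.6,0,0,0]
    - [1,0,0,-0.8,0,0,0]
    - [1,0,0,-0.8,0,0,0]
    - [1,-0.4,0,0,0,0,0]
    - [1,-0.8,0,0,0,0,0]
    - [1,-0.8,0,0,0,0,0]
    - [1,-0.8,0,0,0,0,0]
    - [1,0,0,0,0,0,0]

```text
time: 48.45
position: [0.4884, 0.0244, 0.3072]
tool_rot: [0.999, 0.041, -0.004, -0.0]
ft_force: [0.2, -0.4, 0.0]
grip_width: 0.0005
```

```bash
python3 - <<'E'
from h import *
grab('side','s19');grab('top','t19')
a=np.radians(4.7);c=np.array([.597,.0325])
for n in('t19','s19'):
    I=load(n);C=cloud(I);print(n);blobs(I,.056,.072,(.5,.72,-.12,.2),100);blobs(I,.045,.0595,(.45,.54,-.12,.2),30)
    X=(C[...,0]-c[0])*np.cos(a)+(C[...,1]-c[1])*np.sin(a);Y=-(C[...,0]-c[0])*np.sin(a)+(C[...,1]-c[1])*np.cos(a);Z=C[...,2]
    for lo in np.arange(-.12,.06,.01):
        s=(X>lo)&(X<lo+.01)&(np.abs(Y)<.13)&(Z>.02)&(Z<.1)&(I['d']>0)
        if s.sum()>5: print(round(lo,2),s.sum(),np.percentile(Z[s],[10,50,90]).round(4),end=' ')
    print()
I=load('s19');cv2.imwrite('pics/c19.png',cv2.resize(I['p'][130:290,170:350,::-1],None,fx=4,fy=3.7))
line(*cw(-.097,.085),.26,94.7,J=1)
E
```

```text
t19
px [317. 186.] n 2118 mm ctr [573.5  29.2] size [162.  276.3] ang 4.8 z [0.059 0.064 0.068]
px [344. 215.] n 146 mm ctr [518.9 -62.4] size [43.5 43.3] ang 87.8 z [0.053 0.057 0.059]
-0.11 50 [0.0559 0.0595 0.0627] -0.1 48 [0.0548 0.0575 0.0608] -0.09 48 [0.0541 0.0573 0.0606] -0.08 57 [0.0537 0.0579 0.06  ] -0.07 64 [0.038  0.0591 0.064 ] -0.06 90 [0.0575 0.0635 0.0674] -0.05 83 [0.0605 0.0638 0.0669] -0.04 86 [0.0602 0.0644 0.0675] -0.03 86 [0.061  0.0637 0.0665] -0.02 94 [0.0602 0.0641 0.0675] -0.01 101 [0.0614 0.0644 0.0667] -0.0 134 [0.0605 0.0643 0.0682] 0.01 157 [0.0606 0.0643 0.0675] 0.02 175 [0.0604 0.0641 0.0675] 0.03 277 [0.0603 0.0638 0.0674] 0.04 294 [0.0607 0.064  0.0674] 0.05 173 [0.0605 0.0637 0.0669] 
s19
px [281. 233.] n 2357 mm ctr [581.7  32.9] size [149.1 283.3] ang 5.3 z [0.058 0.062 0.066]
px [319. 221.] n 73 mm ctr [518.3 -55.5] size [44.1 53.1] ang 3.2 z [0.05  0.055 0.058]
px [294. 253.] n 259 mm ctr [510.8  89.1] size [159.7  58. ] ang 90.0 z [0.049 0.056 0.059]
-0.11 68 [0.0538 0.0586 0.0615] -0.1 68 [0.0536 0.056  0.0583] -0.09 53 [0.0522 0.0554 0.0582
[... 195 characters left out ...]
2] -0.02 180 [0.06   0.0626 0.0656] -0.01 179 [0.0597 0.0626 0.0653] -0.0 184 [0.0602 0.0629 0.0655] 0.01 176 [0.0598 0.0621 0.0649] 0.02 186 [0.06   0.0624 0.0657] 0.03 178 [0.0601 0.0624 0.0651] 0.04 180 [0.0598 0.0625 0.0648] 0.05 126 [0.0599 0.0619 0.0647] 
t 48.55 pos [0.4919 0.0239 0.308 ] w 0.0008 F [-0.2  0.5  0.6]
[[1,0.03,-0.28,0.16,0,0,-0.94], [1,0.06,-0.28,0.16,0,0,-0.94], [1,0.1,-0.27,0.16,0,0,-0.94], [1,0.13,-0.25,0.16,0,0,-0.94], [1,0.17,-0.23,0.16,0,0,-0.94], [1,0.2,-0.21,0.16,0,0,-0.94], [1,0.22,-0.18,0.16,0,0,-0.94], [1,0.24,-0.15,0.16,0,0,-0.94], [1,0.26,-0.11,0.16,0,0,-0.93], [1,0.27,-0.08,0.16,0,0,-0.94]]
[[1,0.28,-0.05,0.16,0,0,-0.93], [1,0.29,-0.01,0.16,-0.01,0,-0.94]]
```

View pics/c19.png

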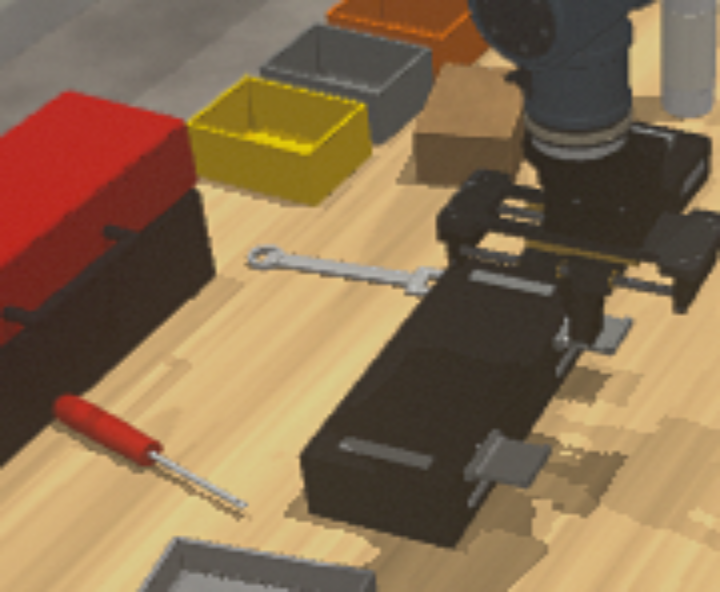

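Call:
step_arm:
  steps:
    - [1,0.03,-0.28,0.16,0,0,-0.94]
    - [1,0.06,-0.28,0.16,0,0,-0.94]
    - [1,0.1,-0.27,0.16,0,0,-0.94]
    - [1,0.13,-0.25,0.16,0,0,-0.94]
    - [1,0.17,-0.23,0.16,0,0,-0.94]
    - [1,0.2,-0.21,0.16,0,0,-0.94]
    - [1,0.22,-0.18,0.16,0,0,-0.94]
    - [1,0.24,-0.15,0.16,0,0,-0.94]
    - [1,0.26,-0.11,0.16,0,0,-0.93]
    - [1,0.27,-0.08,0.16,0,0,-0.94]

```text
time: 49.55
position: [0.4946, 0.0955, 0.2679]
tool_rot: [0.765, 0.643, 0.0, 0.0]
ft_force: [-0.7, -0.4, 0.3]
grip_width: -0.0
```

Call:
step_arm:
  steps:
    - [1,0.28,-0.05,0.16,0,0,-0.93]
    - [1,0.29,-0.01,0.16,0,0,-0.94]
    - [1,0,0,0,0,0,0]
    - [1,0,0,0,0,0,0]
    - [1,0,0,0,0,0,0]
    - [1,0,0,0,0,0,0]
    - [1,0,0,0,0,0,0]
    - [1,0,0,0,0,0,0]
    - [1,0,0,0,0,0,0]
    - [1,0,0,0,0,0,0]

```text
time: 50.55
position: [0.4932, 0.1094, 0.2605]
tool_rot: [0.677, 0.736, -0.001, -0.0]
ft_force: [-0.1, 0.6, -0.3]
grip_width: 0.0005
```

```bash
python3 - <<'E'
from h import *
line(*cw(-.097,.085),.206,94.7,J=1,N=10)
grab('side','s20');I=load('s20');cv2.imwrite('pics/c20.png',cv2.resize(I['p'][130:290,170:350,::-1],None,fx=4,fy=3.7))
E
```

```text
t 50.55 pos [0.4932 0.1094 0.2605] w 0.0005 F [-0.1  0.6 -0.3]
[[1,0,0,0.22,0,0,0], [1,0,0,0.22,0,0,0], [1,0,0,0.22,0,0,0], [1,0,0,0.22,0,0,0], [1,0,0,0.22,0,0,0], [1,0,0,0.22,0,0,0], [1,0,0,0.21,0,0,0], [1,0,0,0.22,0,0,0], [1,0,0.01,0.21,0,0,0], [1,0,0,0.22,-0.01,0,0.01]]
```

View pics/c20.png

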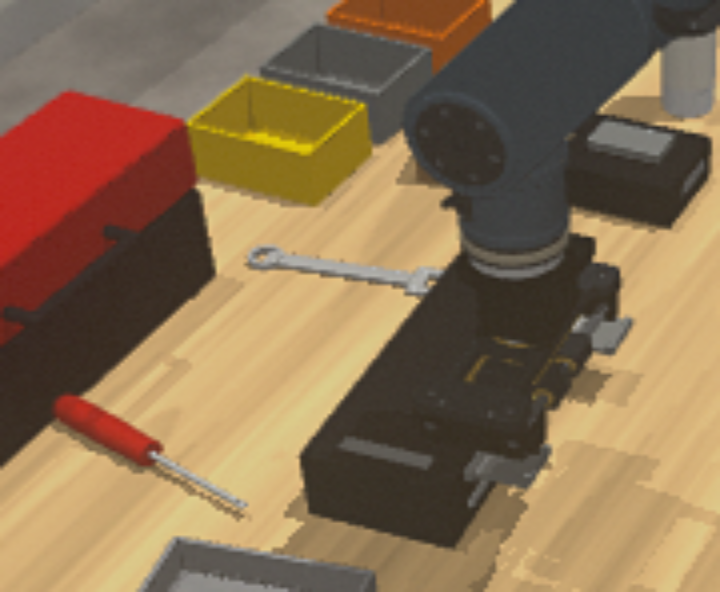

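Call:
step_arm:
  steps:
    - [1,0,0,0.22,0,0,0]
    - [1,0,0,0.22,0,0,0]
    - [1,0,0,0.22,0,0,0]
    - [1,0,0,0.22,0,0,0]
    - [1,0,0,0.22,0,0,0]
    - [1,0,0,0.22,0,0,0]
    - [1,0,0,0.22,0,0,0]
    - [1,0,0,0.22,0,0,0]
    - [1,0,0,0.22,0,0,0]
    - [1,0,0,0.22,0,0,0]

```text
time: 51.6
position: [0.493, 0.1094, 0.2047]
tool_rot: [0.677, 0.736, -0.001, -0.0]
ft_force: [-0.1, 0.3, 0.5]
grip_width: 0.0005
```

```bash
python3 - <<'E'
from h import *
grab('side','s21');I=load('s21');cv2.imwrite('pics/c21.png',cv2.resize(I['p'][130:290,170:350,::-1],None,fx=4,fy=3.7))
o=status.get_obs();print(o['position'],o['ft_force'])
E
```

```text
[0.49276197 0.10937453 0.20409134] [ 0.38053828  0.17687448 -1.45847625]
```

View pics/c21.png

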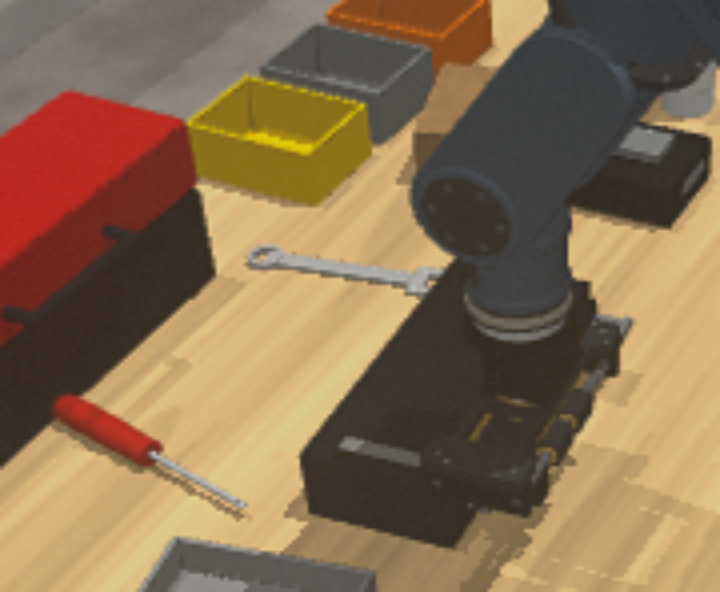

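Call:
step_arm:
  steps:
    - [1,0,0,-0.4,0,0,0]
    - [1,0,0,-0.6,0,0,0]
    - [1,0,0,-0.8,0,0,0]
    - [1,0,0,-0.5,0,0,0]
    - [1,-0.9,0,0,0,0,0]
    - [1,-0.9,0,0,0,0,0]
    - [1,-0.9,0,0,0,0,0]
    - [1,-0.9,0,0,0,0,0]
    - [1,-0.9,0,0,0,0,0]
    - [1,-0.9,0,0,0,0,0]

```text
time: 52.65
position: [0.5044, -0.026, 0.2637]
tool_rot: [0.677, 0.736, -0.0, 0.0]
ft_force: [0.7, 0.4, -0.1]
grip_width: 0.0004
```

```bash
python3 - <<'E'
from h import *
line(*cw(-.097,-.085),.262,94.7,J=1,N=4)
E
```

```text
t 52.65 pos [ 0.5044 -0.026   0.2637] w 0.0004 F [ 0.7  0.4 -0.1]
[[1,-0.34,0,0.02,0,0,0], [1,-0.34,0,0.02,0,0,0], [1,-0.35,0,0.01,0,0,0], [1,-0.34,0,0.02,0,0.01,0.01]]
```

Call:
step_arm:
  steps:
    - [1,-0.34,0,0,0,0,0]
    - [1,-0.34,0,0,0,0,0]
    - [1,-0.34,0,0,0,0,0]
    - [1,-0.34,0,0,0,0,0]
    - [1,0,0,0,0,0,0]
    - [1,0,0,0,0,0,0]
    - [1,0,0,0,0,0,0]
    - [1,0,0,0,0,0,0]
    - [1,0,0,0,0,0,0]
    - [1,0,0,0,0,0,0]

```text
time: 53.65
position: [0.5072, -0.0587, 0.263]
tool_rot: [0.677, 0.736, -0.001, -0.0]
ft_force: [-0.4, 0.2, -0.4]
grip_width: 0.0005
```

```bash
python3 - <<'E'
from h import *
grab('side','s22');I=load('s22');cv2.imwrite('pics/c22.png',cv2.resize(I['p'][130:290,170:350,::-1],None,fx=4,fy=3.7))
o=status.get_obs();print(o['position'],o['ft_force'],cw(-.097,-.085))
E
```

```text
[ 0.50718286 -0.05879202  0.2629663 ] [ 0.54202265  0.16847266 -0.6425754 ] (np.float64(0.5072909467122039), np.float64(-0.06016221321664708))
```

View pics/c22.png

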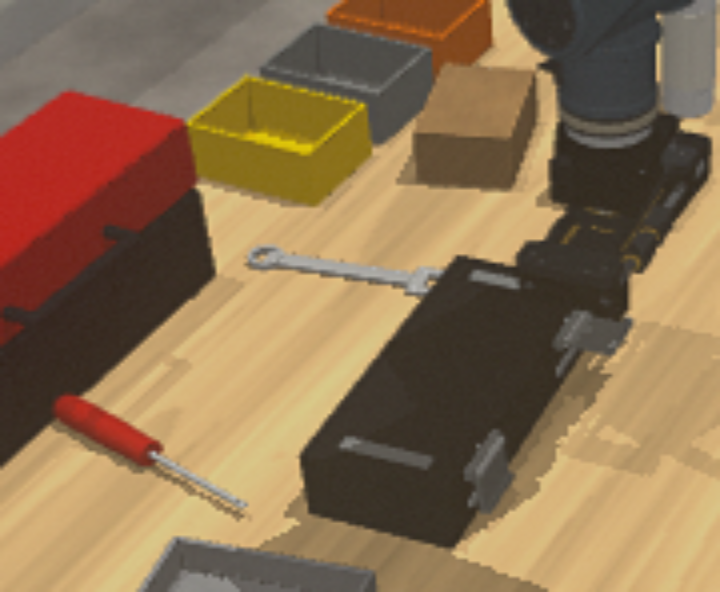

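Left latch is flat; now the right one.

Call:
step_arm:
  steps:
    - [1,0,0,0.23,0,0,0]
    - [1,0,0,0.23,0,0,0]
    - [1,0,0,0.23,0,0,0]
    - [1,0,0,0.23,0,0,0]
    - [1,0,0,0.23,0,0,0]
    - [1,0,0,0.23,0,0,0]
    - [1,0,0,0.23,0,0,0]
    - [1,0,0,0.23,0,0,0]
    - [1,0,0,0.23,0,0,0]
    - [1,0,0,0.23,0,0,0]

```text
time: 54.7
position: [0.507, -0.059, 0.2048]
tool_rot: [0.677, 0.736, -0.001, -0.0]
ft_force: [0.6, -0.4, 0.6]
grip_width: 0.0005
```

Call:
step_arm:
  steps:
    - [1,0,0,0,0,0,0]
    - [1,0,0,-0.4,0,0,0]
    - [1,0,0,-0.8,0,0,0]
    - [1,0,0,-0.9,0,0,0]
    - [1,0,-0.5,-0.9,0,0,0]
    - [1,0,-0.9,-0.9,0,0,0]
    - [1,0,-0.9,-0.9,0,0,0]
    - [1,0,-0.5,-0.5,0,0,0]
    - [1,0,0,0,0,0,0]
    - [1,0,0,0,0,0,0]

```text
time: 55.7
position: [0.4378, -0.0648, 0.3389]
tool_rot: [0.677, 0.736, -0.0, 0.001]
ft_force: [0.1, -0.6, -0.5]
grip_width: 0.0008
```

```bash
python3 - <<'E'
from h import *
grab('side','s23');grab('wrist','w23');grab('top','t23');I=load('s23');cv2.imwrite('pics/c23.png',cv2.resize(I['p'][130:370,160:400,::-1],None,fx=2.5,fy=2.5))
I=load('w23');blobs(I,.05,.075,(.45,.72,-.12,.2),100)
C=cloud(load('t23'));print(np.median(C[165:200,275:350,2]))
E
```

```text
px [535. 383.] n 5326 mm ctr [541.2 115.8] size [ 44. 100.] ang 4.9 z [0.056 0.064 0.065]
px [319. 386.] n 256 mm ctr [547.6 -56.6] size [27.5 22. ] ang 4.5 z [0.059 0.064 0.065]
0.06343356177015783
```

View pics/c23.png

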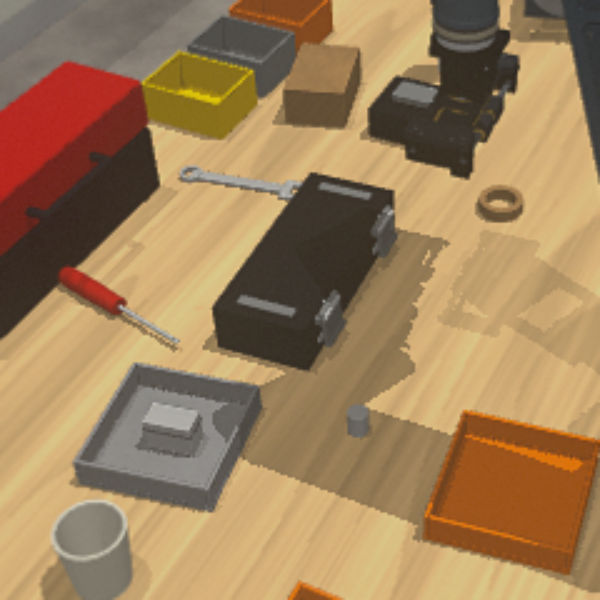

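View pics/w23.png

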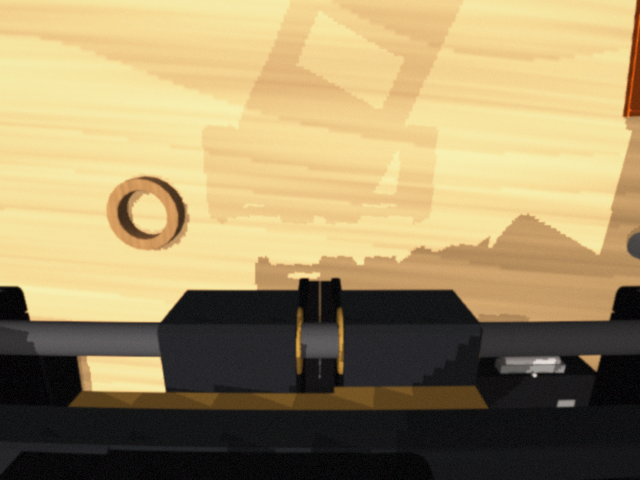

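View pics/t23.png

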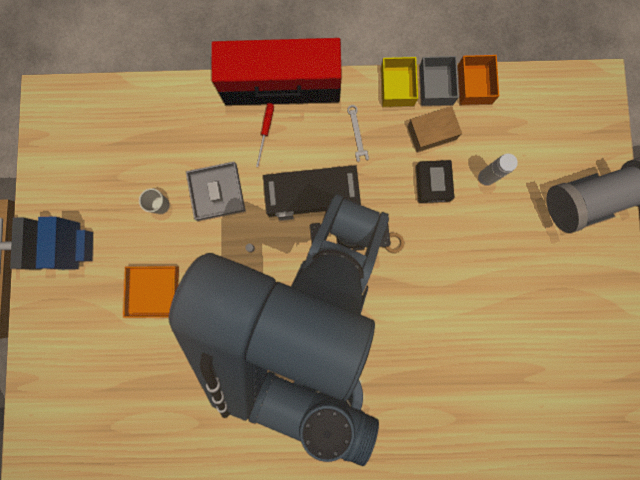

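```bash
python3 -c "
from h import *
print(robot.hand_in())"
```

```text
the job is handed in; nothing more can be done
None
```

The job is handed in after about 56 s of robot time. The case is packed, shut and latched; one unplanned contact along the way is described below.

**What I did**
- I moved the one steel bit box to the grey tray.
- The slim pack went into the second pocket. The two wide packs went into the first and third pockets.
- I then closed the lid, pressed it at the front with about 36 N, and snapped first the left latch and then the right one flat.
- I found three packs on the bench; no view showed a fourth.

**Last checks**
- With the case still open, all pack housings measured 34 mm above the bench and the rails 56 mm, so they are fully home.
- The lid top is level at about 64 mm, which is shut.
- Both latches lie flat in the side view. The bit box stands in the tray, and the cup and spray can are upright.

**What went wrong**
- On my first try at the lid I misjudged the clearance under the gripper. Its body came down on the open lid's latches while I lowered it and during the 1 s push that followed.
- The end-of-call readings reached about 35 N in total, under the 40 N limit, but I have no reading of the peak in between.
- I backed off and the latches sprang back out. I closed the lid with the gripper turned a quarter turn.

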